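# Tug-test the instrument cases and snap the hung-up catches shut

### The arm

A 6-joint arm with a two-finger parallel gripper is mounted at the origin on the work surface. World frame = base frame: x ahead of the robot, y to its left, z up, the work surface at z = 0. Lengths are in mm, angles in rad, forces in N, time in s.
With the tool pointing down it reaches from about 325 to 900 mm from the base axis. Payload 3.5 kg.
Tool frame: the origin (TCP) lies between the finger pads; the fingertips stand arm.tip_extent ahead of it and the grasp point (between the pads) is the TCP (arm.tip_extent is the distance from the TCP to the fingertips, in mm); z points along the fingers, y is the direction in which the jaws open and shut (so a half turn about z gives the same grasp; the last joint's range is limited). The gripper opens to 85 mm and grips with 20 to 120 N. Pads are 22 mm wide; open, the fingers measure 114 mm over their backs; the gripper's body (76 mm by 85 mm) begins 54 mm behind the grasp point. The pads swing forward as they close: fully open they stand 13 mm farther back than shut.
Start: joints at [1.209, 0.276, -0.026, 1.268, 0, 1.467], TCP at [159.957, 604.182, 250.313] pointing down, gripper open.
Joint ranges: [-3.12, 3.12], [-0.85, 1.88], [-1.08, 1.24], [-1.95, 2.15], [-1.57, 1.53], [-3.14, 3.14]. Speed limits (rad/s): [2.57, 2.57, 3.14, 3.14, 3.14, 3.14].

### API

Orientations are given as a unit quaternion [w, x, y, z].
In Python, from cell import arm, cams gives the robot as it stands.
- The arm moves only by the shell command python3 -m pendant 'ROWS' [FORCE]. ROWS is JSON, a list of rows, each a list of 7 numbers: the shift along the tool's x, y, z in mm, then the turn, a rotation vector about the tool's x, y, z in rad, then the closure, from -1 (fully open) to 1 (shut). In form: [[dx, dy, dz, ax, ay, az, gripper], ...]. A call has 1 to 5 rows; each row is the pose to reach, as a shift and turn from the pose commanded when the call began, along the tool's axes at that moment; what a row does not reach only later rows make up. A row lasts 1/12 s, in which the tool goes at most 41.7 mm and 7.16 degrees, less where a joint would pass 70% of its speed; a pose out of reach is approached as far as the arm can. A call with a gripper value outside its range is refused whole. The fingers move at their own pace and stop on an object; FORCE is the grip in N (left out, the last holds). Time passes only in rows, so rows that repeat a pose let the fingers close. It gives the time, the measured TCP pose, the force and the opening at its end, in the units of the state.
- arm.state(): the state, without advancing time (a new reading comes with each control period).
- cams.snapshot(name): name is "scene" or "top"; returns the picture (400x640x3 uint8, blue, green, red); there is no depth.
- cams.camera_model(name): a dict with "K" (3x3 intrinsics, pixels), "rvec" (rotation vector, rad) and "tvec" (3), from world to camera coordinates, as OpenCV has them. Camera axes: x right, y down, z forward; pixel columns grow to the right and rows downward; lengths in mm; the calibration is good to about 2 mm. A picture is of the moment at which its call begins. camera_model takes no time and is no camera call.
- arm.job_done(): hands the job in, once; it reports no verdict.
The state is a dict: "t": time; "joint_pos": joint angles; "qd": joint speeds; "tau": joint torques, N m; "ee_pos": TCP position; "orientation": TCP orientation; "contact_force": force on the tool from outside, world axes, zero at the start; "moment": the same for the moment, N m; "opening": opening from 0.0 (shut) to 1.0 (fully open).
Only numpy, scipy, OpenCV 4.12 (cv2) and the standard library are available. Lean on these libraries where they do the work, as an engineer would, in place of code of your own. Each camera call takes 0.05 s, during which the arm holds its last target.

### The job

First take the aluminium block off the lid it is lying on and set it flat in the middle of the black mat. Then tug up the handle of each of the three instrument cases: any lid that comes up has a hung-up catch, so raise its front a few centimetres to free it and press it down at the catch until it snaps fully home. Finish with all three lids flush and caught, and leave the bottle, mandrel, jar and bush where they stand.

Things in the scene. Friction and masses are not known exactly. Their poses are not given: they have to be found in the camera images.
- case_a: One of three alike grey plastic cases, fixed on the bench: 150 mm deep (x), 130 mm wide (y), 77 mm high; lid top flat at z = 77 mm. Origin: centre of its underside. Its -x faces out of its front, where an orange catch cover (60 mm wide, front at x = -100 mm) hangs from the lid. The lid is hinged at the rear along y, at x = +75, z = 55 mm.
- lid_a (a joint): Lid hinge of case_a, rad: 0 shut, grows as the front rises (to 1.4). A caught lid gives under 0.01 however tugged (20 N is safe). A hung-up one looks the same, shut at 0, but comes up at 3 to 8 N; pressing it while shut does nothing. Raised past 0.1 (0.15 is ample) its sprung catch is freed; let go, it sinks to rest on the catch at about 0.08, until pressed home.
- handle_a (a point): Middle of the black handle bar on the lid of case_a: round bar, 12 mm thick, 70 mm long along the case's y between two legs, its axis 30 mm above the lid's top and (lid shut) at x = -45 mm, z = 107 mm in the case's frame, 120 mm ahead of the hinge. Turns with the lid.
- press_a (a point): Middle of the top of the orange catch cover of case_a (60 mm wide, 25 mm deep flat, level with the lid's top; x = -87 mm, z = 77 mm in the case's frame with the lid shut): the place to press, with about 10 N, until the lid stops at 0 rad and is caught. Turns with the lid.
- striker_a: Steel keeper on the front of case_a, hidden under the catch cover; it is fixed, and the sprung catch bolt presses on it (about 7 N) when caught. Origin and axes are those of case_a.
- case_b: One of three alike grey plastic cases, fixed on the bench: 150 mm deep (x), 130 mm wide (y), 77 mm high; lid top flat at z = 77 mm. Origin: centre of its underside. Its -x faces out of its front, where an orange catch cover (60 mm wide, front at x = -100 mm) hangs from the lid. The lid is hinged at the rear along y, at x = +75, z = 55 mm.
- lid_b (a joint): Lid hinge of case_b, rad: 0 shut, grows as the front rises (to 1.4). A caught lid gives under 0.01 however tugged (20 N is safe). A hung-up one looks the same, shut at 0, but comes up at 3 to 8 N; pressing it while shut does nothing. Raised past 0.1 (0.15 is ample) its sprung catch is freed; let go, it sinks to rest on the catch at about 0.08, until pressed home.
- handle_b (a point): Middle of the black handle bar on the lid of case_b: round bar, 12 mm thick, 70 mm long along the case's y between two legs, its axis 30 mm above the lid's top and (lid shut) at x = -45 mm, z = 107 mm in the case's frame, 120 mm ahead of the hinge. Turns with the lid.
- press_b (a point): Middle of the top of the orange catch cover of case_b (60 mm wide, 25 mm deep flat, level with the lid's top; x = -87 mm, z = 77 mm in the case's frame with the lid shut): the place to press, with about 10 N, until the lid stops at 0 rad and is caught. Turns with the lid.
- striker_b: Steel keeper on the front of case_b, hidden under the catch cover; it is fixed, and the sprung catch bolt presses on it (about 7 N) when caught. Origin and axes are those of case_b.
- case_c: One of three alike grey plastic cases, fixed on the bench: 150 mm deep (x), 130 mm wide (y), 77 mm high; lid top flat at z = 77 mm. Origin: centre of its underside. Its -x faces out of its front, where an orange catch cover (60 mm wide, front at x = -100 mm) hangs from the lid. The lid is hinged at the rear along y, at x = +75, z = 55 mm.
- lid_c (a joint): Lid hinge of case_c, rad: 0 shut, grows as the front rises (to 1.4). A caught lid gives under 0.01 however tugged (20 N is safe). A hung-up one looks the same, shut at 0, but comes up at 3 to 8 N; pressing it while shut does nothing. Raised past 0.1 (0.15 is ample) its sprung catch is freed; let go, it sinks to rest on the catch at about 0.08, until pressed home.
- handle_c (a point): Middle of the black handle bar on the lid of case_c: round bar, 12 mm thick, 70 mm long along the case's y between two legs, its axis 30 mm above the lid's top and (lid shut) at x = -45 mm, z = 107 mm in the case's frame, 120 mm ahead of the hinge. Turns with the lid.
- press_c (a point): Middle of the top of the orange catch cover of case_c (60 mm wide, 25 mm deep flat, level with the lid's top; x = -87 mm, z = 77 mm in the case's frame with the lid shut): the place to press, with about 10 N, until the lid stops at 0 rad and is caught. Turns with the lid.
- striker_c: Steel keeper on the front of case_c, hidden under the catch cover; it is fixed, and the sprung catch bolt presses on it (about 7 N) when caught. Origin and axes are those of case_c.
- block_mid (a point): Centre of the loose aluminium mould insert (a plain bar 36 mm (x) x 90 mm (y, its length) x 40 mm high, about 0.35 kg) that lies on the rear half of one lid, behind the handle; at least 25 mm free in front of it. z points up.
- mat: Thin black rubber mat, fixed, 160 mm (x) x 120 mm (y), 4 mm thick; origin at the centre of its underside.
- oil_mid (a point): Bystander: white oil bottle with a red cap, 54 mm across, 165 mm high, standing; point on its axis 80 mm up.
- mandrel_mid (a point): Bystander: tapered steel mandrel standing on its 60 mm wide foot, 95 mm high; point on its axis 45 mm up.
- jar_mid (a point): Bystander: amber jar, 64 mm across, 90 mm high; point on its axis 45 mm up.
- bush_mid (a point): Bystander: brass bush, 70 mm across, 50 mm high, standing on end; point on its axis 25 mm up.
Not all that is in view belongs to the job. There is more than one size of the mat; the one meant has the size given above. There is more than one size of the part that bears block_mid; the job needs the smaller.

How it is judged (in metres and radians):
On the way, in this order (a step that is already met when the one before it is completed fails the run):
1. the block lies flat in the middle of the mat (horizontal distance between block_mid and mat below 0.045 m and height (world z) of block_mid below 0.03 m and angle between block_mid's own z axis and vertical below 0.1 rad), for 0.2 s.
2. a lid that was not caught has been tugged up (more than 0.05 rad) (value of joint any of lid_a, lid_b, lid_c above 0.05 rad), for 0.05 s.
At the end, for the whole second after the job is handed in: All three lids are shut (below 0.02 rad) with their catch bolts bearing on the keepers (over 1 N), and the block lies flat on the mat, its centre within 45 mm of the mat's centre (all of step 1 and value of joint each of lid_a, lid_b, lid_c below 0.02 rad and contact force between each of striker_a, striker_b, striker_c and anything else above 1 N); the robot touches nothing.
It fails at once if a lid is raised while the block lies on it (height (world z) of block_mid above 0.09 m and horizontal distance between block_mid and case_b below 0.06 m and value of joint lid_b above 0.03 rad).
It fails at once if a bystander is moved more than 30 mm or knocked over (distance of any of oil_mid, mandrel_mid, jar_mid, bush_mid from where it was at the start of the episode above 0.03 m or angle between any of oil_mid, mandrel_mid, jar_mid, bush_mid's own z axis and vertical above 0.4 rad).
It also fails if it takes over 72 s, if anything falls off the work surface, if the arm or the gripper's body presses on something with over 40 N, if the wrist force passes 120 N, or if a joint passes its speed limit or range.

## Working session

There is one attempt and no reset: what is moved stays moved. The work goes in short steps, Python scripts to look and compute and a shell command to move; the robot and the scene stay as the last step left them, time stands still between calls to the robot, and variables do not carry over. Pictures are saved under pics/ and viewed, and the job is handed in when it is done.

```bash
ls; mkdir -p pics
python3 - <<'E'
from cell import arm,cams
import cv2
for n in("scene","top"):
    cv2.imwrite(f"pics/{n}0.png",cams.snapshot(n)); print(n,cams.camera_model(n))
print(arm.state(),arm.tip_extent)
E
```

```text
pics
scene {'K': array([[368.81934167,   0.        , 323.52030061],
       [  0.        , 368.81934167, 200.18705597],
       [  0.        ,   0.        ,   1.        ]]), 'rvec': array([ 1.63485064,  1.74365371, -0.86233185]), 'tvec': array([-7.35654060e-02, -2.32889054e+02,  1.44989702e+03])}
top {'K': array([[482.32932027,   0.        , 316.26070562],
       [  0.        , 482.32932027, 196.61630528],
       [  0.        ,   0.        ,   1.        ]]), 'rvec': array([ 2.14278528, -2.11405109,  0.20550498]), 'tvec': array([  31.342345  ,  514.70553817, 1684.21958286])}
{'t': 0.1, 'joint_pos': array([ 1.20858278e+00,  2.77065157e-01, -2.77904686e-02,  1.26801859e+00,
       -1.74736421e-05,  1.46740112e+00]), 'qd': array([-0.00095313, -0.00262528,  0.00362503,  0.00047295,  0.00147914,
       -0.00084894]), 'tau': array([ 3.41663863e-04, -4.46705389e+01,  2.96129322e+01,  8.50200362e-03,
       -4.23740369e-05, -3.31728831e-07]), 'ee_pos': array([159.72428657, 603.52415328, 249.24437552]), 'orientation': array([-2.31190905e-04,  1.29048199e-01,  9.91637778e-01, -1.01293321e-03]), 'contact_force': array([-0.25098381,  0.50978909,  0.43055532]), 'moment': array([-0.01768005, -0.02152907,  0.03929497]), 'opening': 1.0008427099781445} 19.0
```

View pics/scene0.png

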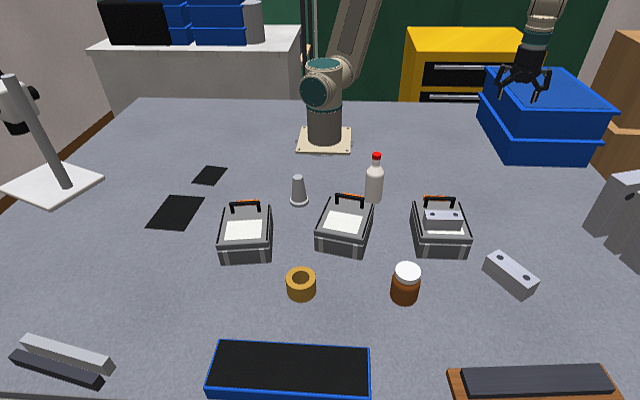

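View pics/top0.png

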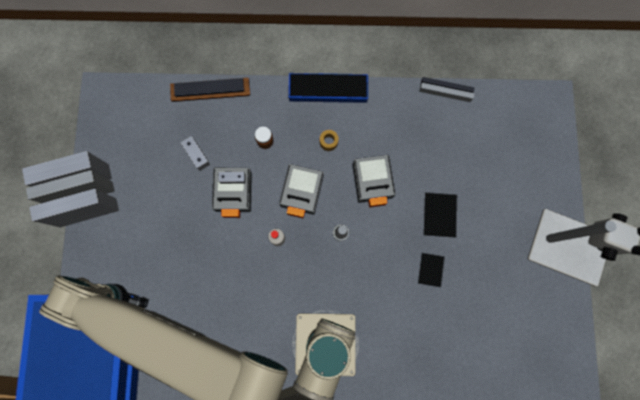

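```bash
cat > h.py <<'E'
import numpy as np,cv2
from cell import arm,cams
def cast(n,uv,z):
    m=cams.camera_model(n);R=cv2.Rodrigues(m["rvec"])[0];t=m["tvec"]
    uv=np.atleast_2d(np.float64(uv))
    d=(np.linalg.inv(m["K"])@np.c_[uv,np.ones(len(uv))].T)
    d=R.T@d; c=-R.T@t
    return (c[:,None]+d*((z-c[2])/d[2])).T
def proj(n,P):
    m=cams.camera_model(n);return cv2.projectPoints(np.float64(P).reshape(-1,1,3),m["rvec"],m["tvec"],m["K"],None)[0].reshape(-1,2)
E
python3 - <<'E'
from h import *
im=cv2.imread("pics/top0.png");sc=cv2.imread("pics/scene0.png")
def blobs(mask,mn,z,lab,n="top"):
    for c in cv2.findContours(mask.astype(np.uint8),cv2.RETR_EXTERNAL,cv2.CHAIN_APPROX_NONE)[0]:
        if cv2.contourArea(c)<mn: continue
        r=cv2.minAreaRect(c);M=cv2.moments(c);u=(M['m10']/M['m00'],M['m01']/M['m00'])
        P=cast(n,cv2.boxPoints(r),z);e=[np.linalg.norm(P[1]-P[0]),np.linalg.norm(P[2]-P[1])]
        L=P[2]-P[1] if e[1]>e[0] else P[1]-P[0]
        print(lab,np.round(u,1),cast(n,u,z)[0].round(1),"size",np.round(e,0),"long dir",np.degrees(np.arctan2(L[1],L[0])).round(1))
hsv=cv2.cvtColor(im,cv2.COLOR_BGR2HSV);H,S,V=cv2.split(hsv)
reg=np.zeros(V.shape,bool);reg[110:300,160:500]=1
blobs((V<50)&reg,300,4,"dark")
blobs((H>5)&(H<18)&(S>180)&(V>150)&reg,30,77,"orange")
blobs((V>190)&(S<50)&reg,30,77,"white")
blobs((H<4)&(S>150)&(V>120)&reg,10,165,"red")
crop=lambda x0,x1,y0,y1,k,i=im:cv2.resize(i[y0:y1,x0:x1],None,fx=k,fy=k,interpolation=cv2.INTER_CUBIC)
cv2.imwrite("pics/c1.png",np.vstack([crop(170,410,120,230,3.2),crop(200,520,170,290,2.4,sc)[:, :768]]))
E
```

```text
dark [430.8 269.6] [ 261.7 -376.5    4. ] size [109.  79.] long dir -8.7
dark [439.9 214.6] [ 461.7 -416.     4. ] size [158. 116.] long dir -3.5
orange [229.9 212.5] [447.9 340.2  77. ] size [56. 18.] long dir -89.2
orange [295.5 211.3] [455.5 110.8  77. ] size [22. 58.] long dir -101.9
orange [377.9 200.7] [ 497.3 -179.    77. ] size [58. 22.] long dir -81.0
white [230.6 187.1] [538.6 341.9  77. ] size [20. 85.] long dir -91.7
white [302.7 180.4] [566.6  87.2  77. ] size [67. 87.] long dir -103.5
white [373.2 169.6] [ 609.7 -163.5   77. ] size [88. 67.] long dir -80.8
white [262.5 133.7] [737.2 235.6  77. ] size [47. 49.] long dir -178.2
red [274.3 234.1] [364.7 175.6 165. ] size [19. 21.] long dir -133.9
```

View pics/c1.png

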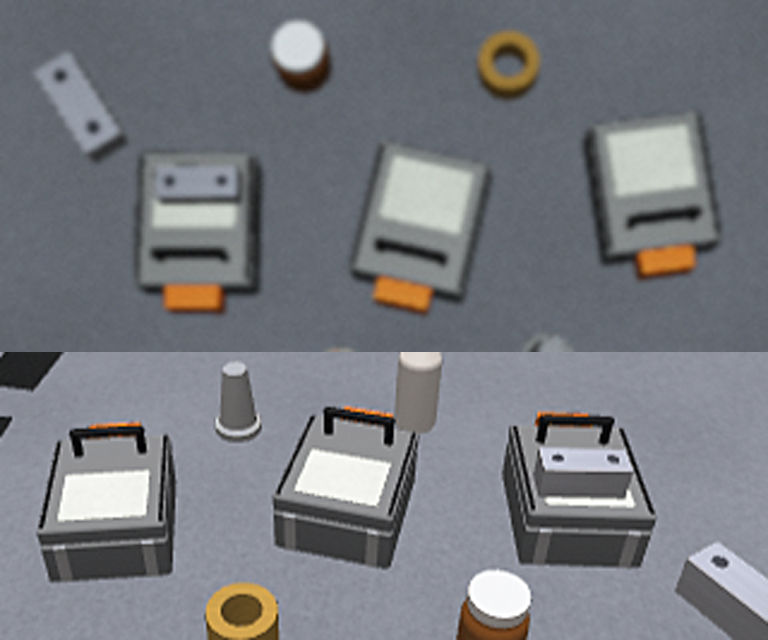

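Run:
```python
from h import *
im=cv2.imread("pics/top0.png")
hsv=cv2.cvtColor(im,cv2.COLOR_BGR2HSV);H,S,V=cv2.split(hsv)
def rect(c,z,lab):
    r=cv2.minAreaRect(c);M=cv2.moments(c);u=(M['m10']/M['m00'],M['m01']/M['m00'])
    P=cast("top",cv2.boxPoints(r),z);e=[np.linalg.norm(P[1]-P[0]),np.linalg.norm(P[2]-P[1])]
    L=P[2]-P[1] if e[1]>e[0] else P[1]-P[0]
    print(lab,np.round(u,1),"rectc",P.mean(0).round(1),"centroid",cast("top",u,z)[0].round(1),"size",np.round(e,0),"dir",np.degrees(np.arctan2(L[1],L[0])).round(1))
def best(mask):
    cs=cv2.findContours(mask.astype(np.uint8),cv2.RETR_EXTERNAL,cv2.CHAIN_APPROX_NONE)[0]
    return max(cs,key=cv2.contourArea)
for lab,(x0,x1,y0,y1) in dict(L=(216,243,193,207),M=(284,314,190,206),R=(362,392,180,196)).items():
    m=np.zeros(V.shape,bool);m[y0:y1,x0:x1]=1
    rect(best((V<75)&m),112,"bar"+lab)
# block (bluish light) vs panel
for lab,(x0,x1,y0,y1),z in (("blk",(212,250,165,188),117),("big",(175,212,132,174),40)):
    m=np.zeros(V.shape,bool);m[y0:y1,x0:x1]=1
    print(hsv[177,232],hsv[187,232],hsv[165,214],hsv[152,194], hsv[205,216])
    mm=(S>20)&(V>140)&(H>100)&m
    rect(best(mm),z,lab)
```

```text
barL [228.3 199. ] rectc [487.7 340.8 112. ] centroid [489.4 341.6 112. ] size [79. 11.] dir -89.2
barM [297.5 197.9] rectc [496.4 102.7 112. ] centroid [496.9 103.5 112. ] size [12. 75.] dir -101.3
barR [377.3 187.1] rectc [ 538.3 -171.6  112. ] centroid [ 538.7 -172.5  112. ] size [78. 12.] dir -83.0
[108  28 165] [ 53  10 210] [108  34 111] [109  27 163] [ 90   6 135]
blk [230.9 176. ] rectc [569.7 336.8 117. ] centroid [569.6 335.3 117. ] size [87. 28.] dir -89.1
[108  28 165] [ 53  10 210] [108  34 111] [109  27 163] [ 90   6 135]
big [193.4 151.5] rectc [677.  490.4  40. ] centroid [677.2 489.9  40. ] size [ 45. 113.] dir -145.7
```

Run:
```python
from h import *
ims={n:cv2.imread(f"pics/{n}0.png") for n in("top","scene")}
out=[]
for n,(x0,x1,y0,y1) in dict(top=(200,260,150,225),scene=(390,490,185,265)).items():
    k=6;c=cv2.resize(ims[n][y0:y1,x0:x1],None,fx=k,fy=k,interpolation=cv2.INTER_CUBIC)
    P=np.array([[569.5+a*18,337+b*45,117] for a,b in((-1,-1),(1,-1),(1,1),(-1,1))])
    Q=np.array([[488.5,341+b*35,107] for b in(-1,1)])
    for A in(P,Q):
        q=((proj(n,A)-[x0,y0]+.5)*k).astype(np.int32);cv2.polylines(c,[q],True,(0,0,255),1)
    cv2.imwrite(f"pics/ov_{n}.png",c)
```

```text
(no output)
```

View pics/ov_top.png

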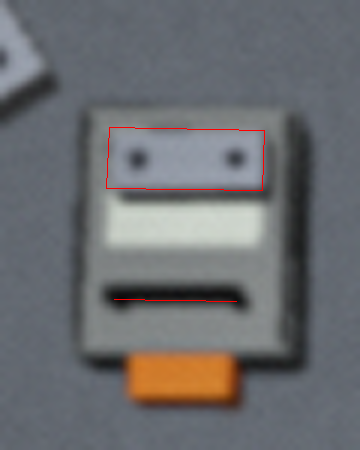

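View pics/ov_scene.png

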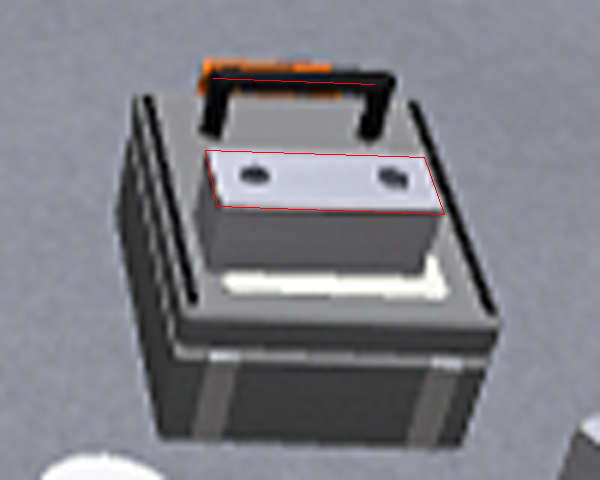

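The thing to grasp is the small block on the left case's lid, top (231,176). It could be mistaken for the big 113 mm bar on the bench at (193,151). The possible mats are the 158x116 one at (440,214) and the 109x79 one at (431,270), and I choose the first. The close crop confirms the block lies behind the handle of the left case.

```bash
cat >> h.py <<'E'
from scipy.spatial.transform import Rotation as Ro
def rel(x,y,z,ang):
    "shift/turn in tool axes to reach TCP xyz pointing down, tool y at world angle ang (deg)"
    s=arm.state();q=s["orientation"];R=Ro.from_quat([q[1],q[2],q[3],q[0]])
    a=np.radians(ang);Y=np.array([np.cos(a),np.sin(a),0]);Z=np.array([0,0,-1.]);X=np.cross(Y,Z)
    T=Ro.from_matrix(np.c_[X,Y,Z])
    print("shift",R.inv().apply(np.array([x,y,z])-s["ee_pos"]).round(1),"turn",(R.inv()*T).as_rotvec().round(3),"at",s["ee_pos"].round(1),"q",s["joint_pos"].round(2),"F",s["contact_force"].round(1),"open",round(s["opening"],3))
E
python3 -c "
from h import *
rel(569,337,200,0)"
```

```text
shift [-463.9 -152.8   49.5] turn [-2.000e-03  1.000e-03  1.312e+00] at [159.7 603.5 249.2] q [ 1.21  0.28 -0.03  1.27 -0.    1.47] F [-0.3  0.5  0.4] open 1.001
```

```bash
python3 -m pendant '[[-40,-13,0,0,0,0.11,-1],[-80,-26,0,0,0,0.22,-1],[-120,-39,0,0,0,0.33,-1],[-160,-52,0,0,0,0.44,-1],[-200,-66,0,0,0,0.55,-1]]'; python3 -c "
from h import *
rel(569,337,200,0)"
```

```text
t: 0.52
ee_pos: [335.6, 489.1, 249.8]
orientation: [-0.0, 0.396, 0.918, -0.0]
contact_force: [1.4, 0.3, 0.6]
opening: 0.998
shift [-270.9   65.2   49.8] turn [-0.001  0.     0.757] at [335.6 489.1 249.8] q [ 0.86  0.22 -0.1   1.25 -0.    1.67] F [1.4 0.3 0.6] open 0.998
```

```bash
python3 -m pendant '[[-38,9,0,0,0,0.11,-1],[-76,18,0,0,0,0.22,-1],[-114,27,0,0,0,0.33,-1],[-152,36,0,0,0,0.44,-1],[-190,45,0,0,0,0.55,-1]]'; python3 -m pendant '[[0,0,0,0,0,0,-1],[0,0,0,0,0,0,-1],[0,0,0,0,0,0,-1]]'; python3 -c "
from h import *
rel(569,337,180,0)"
```

```text
t: 0.93
ee_pos: [499.3, 382.5, 249.8]
orientation: [-0.0, 0.63, 0.776, -0.0]
contact_force: [0.5, 0.8, -0.2]
opening: 0.998
t: 1.18
ee_pos: [497.7, 383.8, 249.7]
orientation: [-0.001, 0.628, 0.778, -0.001]
contact_force: [0.1, -0.5, -0.1]
opening: 0.999
shift [-60.8  59.9  69.6] turn [-0.002  0.     0.212] at [497.7 383.8 249.7] q [ 0.55  0.28 -0.02  1.27  0.    1.91] F [ 0.1 -0.5 -0.1] open 0.999
```

```bash
python3 -m pendant '[[-20,20,23,0,0,0.1,-1],[-40,40,46,0,0,0.212,-1],[-61,60,69,0,0,0.212,-1],[-61,60,69,0,0,0.212,-1],[-61,60,69,0,0,0.212,-1]]'; python3 -c "
from h import *
rel(569,337,103,0)
cv2.imwrite('pics/p1.png',cv2.resize(cams.snapshot('scene')[100:270,340:560],None,fx=3,fy=3))"
```

```text
t: 1.6
ee_pos: [567.8, 336.9, 179.0]
orientation: [-0.001, 0.707, 0.707, -0.002]
contact_force: [0.3, 0.3, 1.0]
opening: 0.999
shift [ 0.2  1.5 76. ] turn [-0.005  0.002  0.001] at [567.8 336.9 179. ] q [ 0.44  0.38 -0.03  1.16  0.    2.01] F [0.3 0.3 1. ] open 0.999
```

View pics/p1.png

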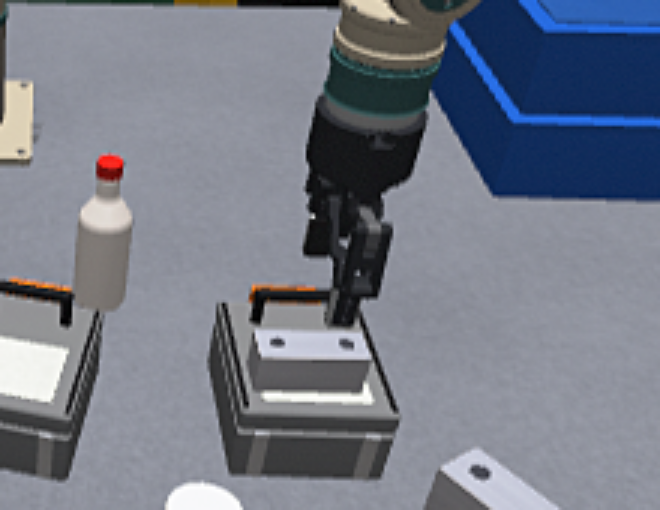

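The gripper sits over the small block (about (310,345) in this crop), with its jaws along the block's short side and clear of the handle. I'll go down.

```bash
python3 -m pendant '[[0,1,25,0,0,0,-1],[0,1,50,0,0,0,-1],[0,1,76,0,0,0,-1],[0,1,76,0,0,0,-1],[0,1,76,0,0,0,-1]]' && python3 -m pendant '[[0,0,0,0,0,0,0],[0,0,0,0,0,0,1],[0,0,0,0,0,0,1],[0,0,0,0,0,0,1],[0,0,0,0,0,0,1]]' 40;python3 -m pendant '[[0,0,0,0,0,0,1],[0,0,0,0,0,0,1],[0,0,0,0,0,0,1],[0,0,0,0,0,0,1],[0,0,0,0,0,0,1]]' 40
```

```text
t: 2.07
ee_pos: [568.6, 338.0, 105.2]
orientation: [-0.001, 0.706, 0.708, -0.001]
contact_force: [0.0, -0.1, -0.2]
opening: 1.001
t: 2.48
ee_pos: [571.1, 337.7, 107.2]
orientation: [-0.0, 0.707, 0.707, 0.001]
contact_force: [-2.0, 0.2, 6.6]
opening: 0.415
t: 2.9
ee_pos: [571.1, 337.7, 107.2]
orientation: [-0.0, 0.707, 0.707, 0.001]
contact_force: [-3.8, 0.3, 6.1]
opening: 0.414
```

```bash
python3 -m pendant '[[0,0,-20,0,0,0,1],[0,0,-50,0,0,0,1],[0,0,-90,0,0,0,1],[0,0,-125,0,0,0,1],[0,0,-125,0,0,0,1]]'; python3 -c "
from h import *
rel(462,-416,230,0)
cv2.imwrite('pics/p2.png',cv2.resize(cams.snapshot('scene')[80:270,300:560],None,fx=3,fy=3))"
```

```text
t: 3.32
ee_pos: [575.1, 338.9, 239.3]
orientation: [0.003, 0.707, 0.707, 0.007]
contact_force: [1.8, 1.8, -0.9]
opening: 0.417
shift [-754.9 -113.     3.4] turn [ 0.013 -0.006 -0.   ] at [575.1 338.9 239.3] q [ 0.44  0.35  0.05  1.26 -0.    2.01] F [ 1.8  1.8 -0.9] open 0.417
```

View pics/p2.png

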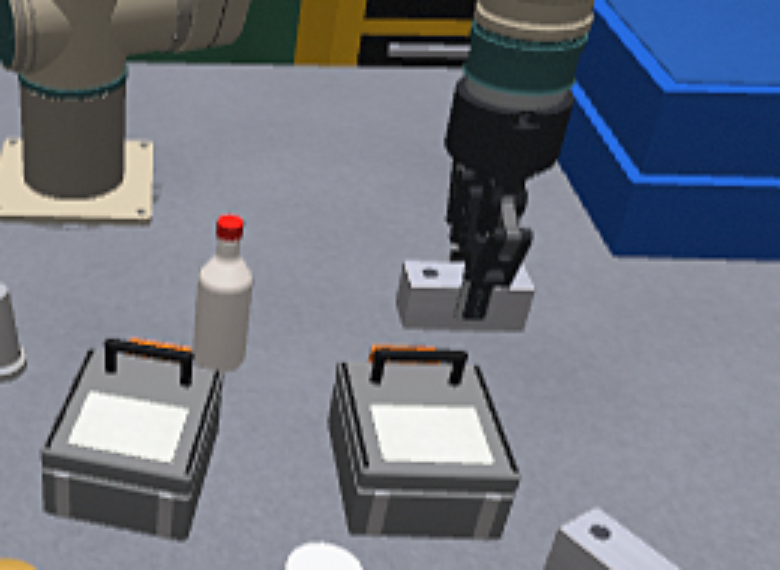

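The block is held level, clear of the lid. I'll carry it across at z≈240.

```bash
python3 -m pendant '[[-30,-5,0,0,0,0,1],[-65,-10,0,0,0,0,1],[-100,-15,0,0,0,0,1],[-135,-20,0,0,0,0,1],[-170,-25,0,0,0,0,1]]'; python3 -m pendant '[[-36,-6,0,0,0,0,1],[-72,-12,0,0,0,0,1],[-108,-18,0,0,0,0,1],[-144,-24,0,0,0,0,1],[-180,-30,0,0,0,0,1]]';python3 -m pendant '[[-36,-6,0,0,0,0,1],[-72,-12,0,0,0,0,1],[-108,-18,0,0,0,0,1],[-144,-24,0,0,0,0,1],[-180,-30,0,0,0,0,1]]';python3 -c "
from h import *
rel(462,-416,230,0)"
```

```text
t: 3.78
ee_pos: [543.7, 165.3, 227.8]
orientation: [-0.001, 0.707, 0.707, -0.002]
contact_force: [1.1, -0.4, -2.8]
opening: 0.413
t: 4.2
ee_pos: [513.6, -14.4, 228.1]
orientation: [-0.001, 0.707, 0.707, -0.001]
contact_force: [1.3, -0.8, -2.5]
opening: 0.412
t: 4.62
ee_pos: [483.7, -194.0, 228.1]
orientation: [-0.002, 0.707, 0.707, -0.001]
contact_force: [1.6, 0.2, -2.8]
opening: 0.413
shift [-222.   -21.6   -2.2] turn [-0.003 -0.002 -0.   ] at [ 483.7 -194.   228.1] q [-0.51  0.11 -0.28  1.19 -0.    1.07] F [ 1.6  0.2 -2.8] open 0.413
```

```bash
python3 -m pendant '[[-36,-4,0,0,0,0,1],[-74,-8,0,0,0,0,1],[-110,-12,0,0,0,0,1],[-148,-16,0,0,0,0,1],[-184,-20,0,0,0,0,1]]'; python3 -m pendant '[[-25,-2,0,0,0,0,1],[-36,-2,20,0,0,0,1],[-36,-2,50,0,0,0,1],[-36,-2,80,0,0,0,1],[-36,-2,110,0,0,0,1]]';python3 -m pendant '[[0,0,20,0,0,0,1],[0,0,40,0,0,0,1],[0,0,55,0,0,0,1],[0,0,65,0,0,0,1],[0,0,65,0,0,0,1]]';python3 -c "
from h import *
rel(462,-416,36,0)
cv2.imwrite('pics/p3.png',cv2.resize(cams.snapshot('scene')[100:270,100:330],None,fx=3,fy=3))"
```

```text
t: 5.03
ee_pos: [464.0, -378.1, 227.8]
orientation: [-0.002, 0.707, 0.707, -0.0]
contact_force: [1.1, 0.1, -2.5]
opening: 0.417
t: 5.45
ee_pos: [462.3, -412.4, 117.0]
orientation: [-0.002, 0.708, 0.707, 0.0]
contact_force: [0.0, -0.2, -3.2]
opening: 0.415
t: 5.87
ee_pos: [461.0, -410.2, 50.9]
orientation: [-0.004, 0.707, 0.707, 0.0]
contact_force: [0.3, 0.4, -2.8]
opening: 0.413
shift [-5.9  1.1 14.9] turn [-0.006 -0.006 -0.   ] at [ 461.  -410.2   50.9] q [-0.83  0.43 -0.26  0.89 -0.    0.74] F [ 0.3  0.4 -2.8] open 0.413
```

View pics/p3.png

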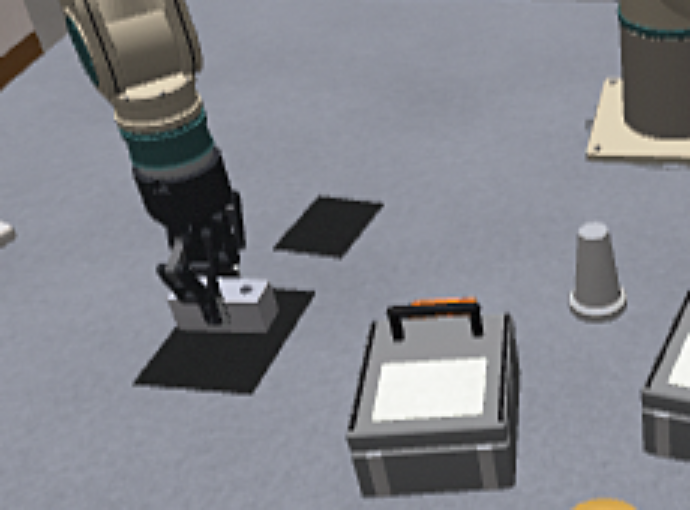

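```bash
python3 -m pendant '[[-3,1,6,0,0,0,1],[-5,1,10,0,0,0,1],[-5,1,13,0,0,0,1],[-5,1,13,0,0,0,1]]';python3 -m pendant '[[0,0,1,0,0,0,1],[0,0,2,0,0,0,1],[0,0,2,0,0,0,1]]'
```

```text
t: 6.25
ee_pos: [464.8, -418.2, 42.3]
orientation: [0.0, 0.707, 0.707, -0.0]
contact_force: [-0.1, 0.3, -3.6]
opening: 0.416
t: 6.5
ee_pos: [464.8, -417.9, 40.5]
orientation: [0.0, 0.707, 0.707, 0.0]
contact_force: [-1.1, -1.1, -3.5]
opening: 0.414
```

```bash
python3 -m pendant '[[0,0,1.5,0,0,0,1],[0,0,3,0,0,0,1],[0,0,3,0,0,0,1]]';python3 -m pendant '[[0,0,1.5,0,0,0,1],[0,0,3,0,0,0,1],[0,0,3,0,0,0,1]]'
```

```text
t: 6.75
ee_pos: [464.6, -417.7, 37.0]
orientation: [-0.0, 0.707, 0.707, 0.0]
contact_force: [0.6, 0.2, -2.7]
opening: 0.415
t: 7.0
ee_pos: [464.8, -418.1, 34.3]
orientation: [0.0, 0.707, 0.707, 0.0]
contact_force: [-0.3, 0.2, -3.8]
opening: 0.416
```

```bash
python3 -m pendant '[[0,0,1,0,0,0,1],[0,0,2,0,0,0,1],[0,0,2,0,0,0,1]]';python3 -m pendant '[[0,0,1,0,0,0,1],[0,0,2,0,0,0,1],[0,0,2,0,0,0,1]]'
```

```text
t: 7.25
ee_pos: [464.8, -418.1, 34.2]
orientation: [0.0, 0.707, 0.707, -0.0]
contact_force: [-2.7, 2.9, 7.6]
opening: 0.418
t: 7.5
ee_pos: [464.8, -418.1, 34.2]
orientation: [0.0, 0.707, 0.707, -0.0]
contact_force: [-5.7, 6.3, 19.2]
opening: 0.416
```

```bash
python3 -m pendant '[[0,0,-3,0,0,0,1],[0,0,-3,0,0,0,1],[0,0,-3,0,0,0,-0.5],[0,0,-3,0,0,0,-1],[0,0,-3,0,0,0,-1]]';python3 -m pendant '[[0,0,0,0,0,0,-1],[0,0,0,0,0,0,-1],[0,0,-30,0,0,0,-1],[0,0,-60,0,0,0,-1],[0,0,-100,0,0,0,-1]]';python3 -m pendant '[[0,0,-40,0,0,0,-1],[0,0,-70,0,0,0,-1],[0,0,-100,0,0,0,-1],[0,0,-100,0,0,0,-1]]';python3 -c "
from h import *
rel(539,-172,200,8)
cv2.imwrite('pics/p4.png',cv2.resize(cams.snapshot('scene')[100:270,100:330],None,fx=3,fy=3))"
```

```text
t: 7.92
ee_pos: [464.9, -418.1, 33.1]
orientation: [0.0, 0.707, 0.707, -0.0]
contact_force: [-0.2, 0.6, -0.5]
opening: 0.824
t: 8.33
ee_pos: [463.1, -416.1, 131.4]
orientation: [-0.003, 0.707, 0.707, 0.0]
contact_force: [0.0, -1.4, 0.5]
opening: 1.002
t: 8.67
ee_pos: [467.6, -421.1, 241.4]
orientation: [0.007, 0.707, 0.707, -0.0]
contact_force: [1.0, -0.7, 1.0]
opening: 0.999
shift [249.5  71.   39.6] turn [ 0.008  0.01  -0.14 ] at [ 467.6 -421.1  241.4] q [-0.84  0.28 -0.04  1.24  0.    0.73] F [ 1.  -0.7  1. ] open 0.999
```

View pics/p4.png

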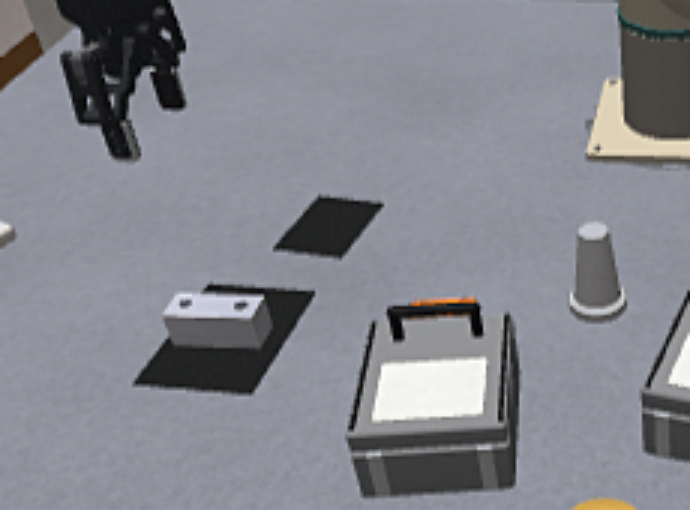

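The block lies flat in the middle of the large mat (around (218,320) in this crop). Next is the right case's handle.

```bash
python3 -m pendant '[[35,10,5,0,0,-0.04,-1],[72,20,10,0,0,-0.08,-1],[108,30,15,0,0,-0.14,-1],[144,40,20,0,0,-0.14,-1],[180,50,25,0,0,-0.14,-1]]';python3 -m pendant '[[20,4,5,0,0,0,-1],[40,8,10,0,0,0,-1],[60,12,15,0,0,0,-1],[60,12,15,0,0,0,-1],[60,12,15,0,0,0,-1]]';python3 -c "
from h import *
rel(538.5,-172,110,8)"
```

```text
t: 9.13
ee_pos: [513.9, -235.8, 206.3]
orientation: [-0.001, 0.656, 0.755, -0.0]
contact_force: [0.9, 0.5, -0.2]
opening: 1.004
t: 9.55
ee_pos: [517.1, -175.6, 191.6]
orientation: [-0.001, 0.655, 0.755, -0.001]
contact_force: [-0.5, -1.0, -0.7]
opening: 0.998
shift [ 0.4 21.9 81.5] turn [-0.003 -0.001  0.002] at [ 517.1 -175.6  191.6] q [-0.45  0.18 -0.28  1.12 -0.    0.98] F [-0.5 -1.  -0.7] open 0.998
```

```bash
python3 -m pendant '[[0,22,0,0,0,0,-1],[0,22,20,0,0,0,-1],[0,22,50,0,0,0,-1],[0,22,81,0,0,0,-1],[0,22,81,0,0,0,-1]]';python3 -m pendant '[[0,0,0,0,0,0,-1],[0,0,0,0,0,0,-1]]';python3 -c "
from h import *
rel(538.5,-172,110,8)
a=cams.snapshot('scene')[130:270,180:330];b=cams.snapshot('top')[140:230,330:430]
cv2.imwrite('pics/p5.png',np.hstack([cv2.resize(a,(450,420)),cv2.resize(b,(350,420),interpolation=cv2.INTER_CUBIC)]))"
```

```text
t: 9.97
ee_pos: [535.4, -173.0, 106.1]
orientation: [-0.005, 0.656, 0.754, -0.002]
contact_force: [-1.8, 0.3, -0.9]
opening: 1.0
t: 10.13
ee_pos: [540.7, -174.9, 113.3]
orientation: [0.001, 0.656, 0.755, 0.0]
contact_force: [0.5, 0.6, 0.1]
opening: 0.999
shift [ 3.1 -1.8  3.3] turn [ 0.001  0.001 -0.001] at [ 540.7 -174.9  113.3] q [-0.43  0.28 -0.32  0.96 -0.    1.01] F [0.5 0.6 0.1] open 0.999
```

View pics/p5.png

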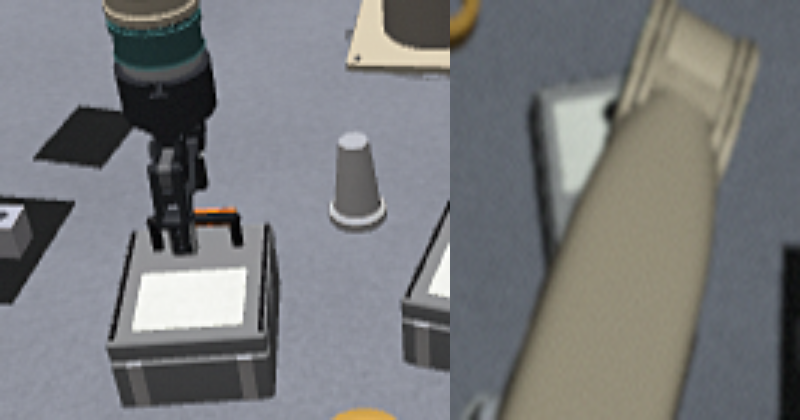

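Fingers straddle the bar, slightly to its -y side. I'll shift 6 mm and close.

```bash
python3 -m pendant '[[6,-1,4,0,0,0,-1],[6,-1,4,0,0,0,-1],[6,-1,4,0,0,0,0],[6,-1,4,0,0,0,1],[6,-1,4,0,0,0,1]]' 30;python3 -m pendant '[[0,0,0,0,0,0,1],[0,0,0,0,0,0,1],[0,0,0,0,0,0,1],[0,0,0,0,0,0,1],[0,0,0,0,0,0,1]]' 30;python3 -m pendant '[[0,0,0,0,0,0,1],[0,0,0,0,0,0,1],[0,0,0,0,0,0,1],[0,0,0,0,0,0,1],[0,0,0,0,0,0,1]]'
```

```text
t: 10.65
ee_pos: [538.4, -167.9, 108.6]
orientation: [0.0, 0.656, 0.755, 0.0]
contact_force: [0.4, 0.2, 0.6]
opening: 0.608
t: 11.07
ee_pos: [538.5, -167.9, 108.4]
orientation: [0.0, 0.656, 0.755, 0.0]
contact_force: [0.4, 1.5, 0.2]
opening: 0.129
t: 11.48
ee_pos: [538.5, -167.9, 108.4]
orientation: [0.0, 0.656, 0.755, 0.0]
contact_force: [1.4, 0.6, -0.9]
opening: 0.123
```

```bash
python3 -m pendant '[[0,0,-1,0,0,0,1],[0,0,-2,0,0,0,1],[0,0,-2,0,0,0,1],[0,0,-2,0,0,0,1]]';python3 -m pendant '[[0,0,-1,0,0,0,1],[0,0,-2,0,0,0,1],[0,0,-2,0,0,0,1],[0,0,-2,0,0,0,1]]'
```

```text
t: 11.82
ee_pos: [539.3, -167.8, 110.3]
orientation: [0.001, 0.656, 0.755, 0.001]
contact_force: [4.8, 0.4, -5.0]
opening: 0.124
t: 12.15
ee_pos: [540.1, -167.7, 112.3]
orientation: [0.001, 0.656, 0.755, 0.002]
contact_force: [7.0, 1.0, -4.9]
opening: 0.127
```

```bash
python3 -m pendant '[[0,3,-3,0,0,0,1],[0,4,-6,0,0,0,1],[0,6,-9,0,0,0,1],[0,7,-12,0,0,0,1],[0,7,-12,0,0,0,1]]';python3 -m pendant '[[0,2,-3,0,0,0,1],[0,3,-5,0,0,0,1],[0,4,-7,0,0,0,1],[0,4,-7,0,0,0,1]]';python3 -c "
from h import *
a=cams.snapshot('scene')[130:270,180:330]
cv2.imwrite('pics/p6.png',cv2.resize(a,(600,560)))"
```

```text
t: 12.57
ee_pos: [546.1, -166.8, 124.2]
orientation: [0.0, 0.656, 0.755, 0.001]
contact_force: [6.2, 0.9, -9.0]
opening: 0.122
t: 12.9
ee_pos: [550.0, -166.2, 130.6]
orientation: [0.0, 0.656, 0.755, 0.001]
contact_force: [7.9, 0.1, -10.7]
opening: 0.126
```

View pics/p6.png

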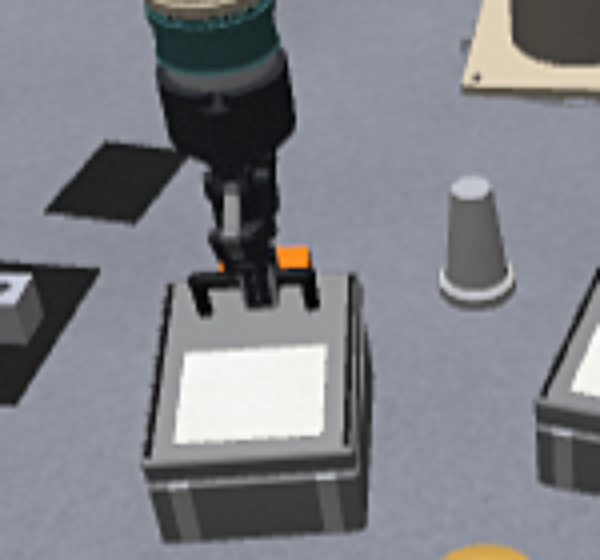

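It comes up: the right lid was hung up and is now raised about 0.18 rad. I'll lower it part way and let go.

```bash
python3 -m pendant '[[0,-2,4,0,0,0,1],[0,-5,8,0,0,0,1],[0,-6,10,0,0,0,1],[0,-6,10,0,0,0,1],[0,-6,10,0,0,0,-1]]';python3 -m pendant '[[0,0,0,0,0,0,-1],[0,0,0,0,0,0,-1],[0,0,0,0,0,0,-1],[0,0,0,0,0,0,-1],[0,0,0,0,0,0,-1]]';python3 -m pendant '[[0,0,-30,0,0,0,-1],[0,0,-60,0,0,0,-1],[0,0,-95,0,0,0,-1],[0,0,-95,0,0,0,-1]]';python3 -c "
from h import *
rel(496.5,103,210,-12)
a=cams.snapshot('scene')[130:270,180:330]
cv2.imwrite('pics/p7.png',cv2.resize(a,(600,560)))"
```

```text
t: 13.37
ee_pos: [542.7, -167.3, 121.3]
orientation: [-0.0, 0.656, 0.755, -0.001]
contact_force: [-0.7, 0.5, 0.6]
opening: 0.255
t: 13.78
ee_pos: [542.9, -167.3, 121.4]
orientation: [-0.0, 0.656, 0.755, -0.0]
contact_force: [0.1, 0.6, 0.5]
opening: 0.957
t: 14.12
ee_pos: [547.2, -169.1, 224.0]
orientation: [0.006, 0.656, 0.755, 0.002]
contact_force: [0.4, -0.8, 0.6]
opening: 0.998
shift [276.6 -12.4  12. ] turn [0.012 0.005 0.349] at [ 547.2 -169.1  224. ] q [-0.41  0.19 -0.19  1.18 -0.    1.02] F [ 0.4 -0.8  0.6] open 0.998
```

View pics/p7.png

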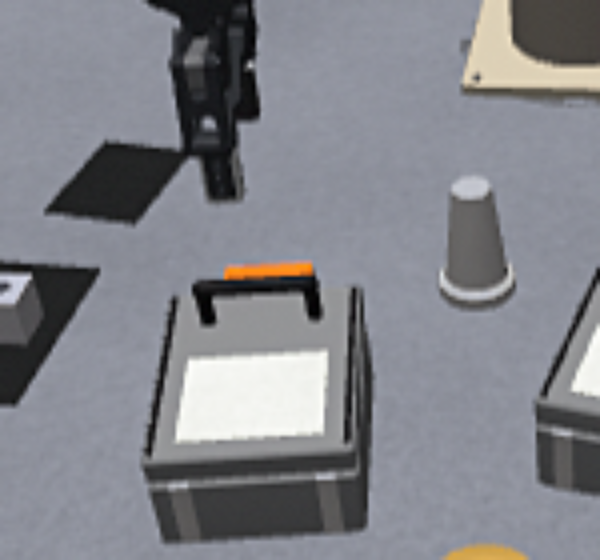

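```bash
python3 -m pendant '[[38,-2,0,0,0,0.07,-1],[76,-4,0,0,0,0.14,-1],[114,-6,0,0,0,0.21,-1],[152,-7,0,0,0,0.28,-1],[190,-8,0,0,0,0.349,-1]]';python3 -m pendant '[[0,0,0,0,0,0,-1]]';python3 -c "
from h import *
rel(496.5,103,180,-12)"
```

```text
t: 14.58
ee_pos: [507.2, 21.2, 215.2]
orientation: [-0.001, 0.778, 0.628, -0.001]
contact_force: [-0.5, 0.4, 0.1]
opening: 0.998
t: 14.67
ee_pos: [505.8, 25.0, 215.0]
orientation: [-0.002, 0.776, 0.631, -0.001]
contact_force: [-0.8, -0.2, -1.0]
opening: 1.001
shift [ 74.4 -24.8  35.3] turn [-0.004 -0.002  0.005] at [505.8  25.  215. ] q [-0.08  0.09 -0.33  1.16  0.    1.7 ] F [-0.8 -0.2 -1. ] open 1.001
```

```bash
python3 -m pendant '[[37,-12,10,0,0,0,-1],[70,-25,20,0,0,0,-1],[70,-25,30,0,0,0,-1],[70,-25,30,0,0,0,-1],[70,-25,30,0,0,0,-1]]';python3 -c "
from h import *
rel(496.5,103,108,-12)
a=cams.snapshot('scene')[110:260,290:430]
cv2.imwrite('pics/p8.png',cv2.resize(a,(560,600)))"
```

```text
t: 15.08
ee_pos: [497.8, 93.0, 185.0]
orientation: [-0.001, 0.777, 0.63, -0.001]
contact_force: [0.7, 0.5, -1.1]
opening: 1.003
shift [ 9.7 -3.1 77. ] turn [-0.003  0.001  0.001] at [497.8  93.  185. ] q [ 0.06  0.11 -0.37  1.09 -0.    1.84] F [ 0.7  0.5 -1.1] open 1.003
```

View pics/p8.png

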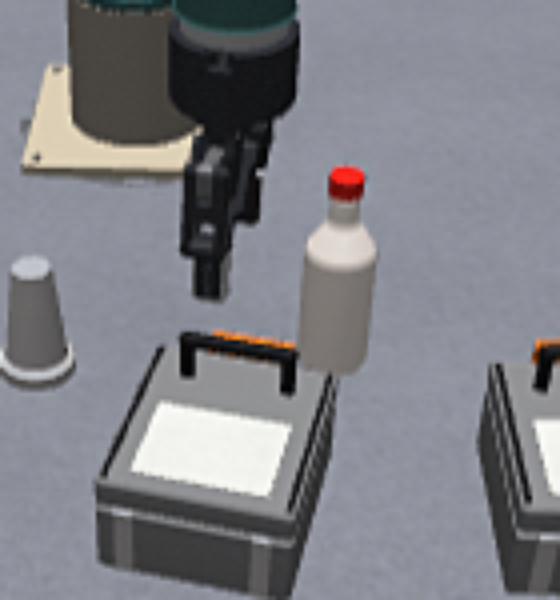

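```bash
python3 -m pendant '[[11,-3,0,0,0,0,-1],[11,-3,25,0,0,0,-1],[11,-3,50,0,0,0,-1],[11,-3,76,0,0,0,-1],[11,-3,76,0,0,0,-1]]';python3 -m pendant '[[0,0,0,0,0,0,-1],[0,0,0,0,0,0,-1]]';python3 -c "
from h import *
rel(496.5,103,108,-12)
a=cams.snapshot('scene')[110:260,290:430]
cv2.imwrite('pics/p9.png',cv2.resize(a,(560,600)))"
```

```text
t: 15.55
ee_pos: [494.8, 104.0, 106.4]
orientation: [-0.002, 0.777, 0.629, -0.003]
contact_force: [-0.6, -0.4, -0.7]
opening: 1.0
t: 15.72
ee_pos: [499.4, 104.6, 111.7]
orientation: [0.001, 0.777, 0.629, 0.001]
contact_force: [0.7, 0.1, -0.0]
opening: 1.001
shift [-2.2 -2.5  3.7] turn [ 0.002 -0.001 -0.   ] at [499.4 104.6 111.7] q [ 0.08  0.19 -0.45  0.93  0.    1.86] F [ 0.7  0.1 -0. ] open 1.001
```

View pics/p9.png

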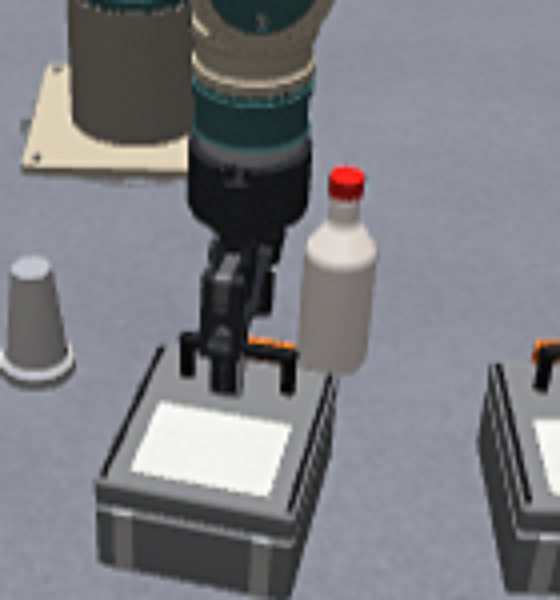

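Well straddled. Now I'll close and tug.

```bash
python3 -m pendant '[[2,-2,4,0,0,0,-1],[2,-2,4,0,0,0,0],[2,-2,4,0,0,0,1],[2,-2,4,0,0,0,1],[2,-2,4,0,0,0,1]]' 30;python3 -m pendant '[[0,0,0,0,0,0,1],[0,0,0,0,0,0,1],[0,0,0,0,0,0,1],[0,0,0,0,0,0,1],[0,0,0,0,0,0,1]]' 30;python3 -m pendant '[[0,0,0,0,0,0,1],[0,0,0,0,0,0,1],[0,0,0,0,0,0,1]]';python3 -m pendant '[[0,0,-1,0,0,0,1],[0,0,-2,0,0,0,1],[0,0,-2,0,0,0,1],[0,0,-2,0,0,0,1]]'
```

```text
t: 16.18
ee_pos: [496.8, 107.2, 106.6]
orientation: [0.0, 0.777, 0.63, 0.0]
contact_force: [0.3, 0.2, 0.9]
opening: 0.452
t: 16.6
ee_pos: [497.7, 107.0, 106.6]
orientation: [0.001, 0.777, 0.629, 0.001]
contact_force: [4.2, -0.8, -2.0]
opening: 0.125
t: 16.85
ee_pos: [497.7, 107.0, 106.6]
orientation: [0.001, 0.777, 0.629, 0.001]
contact_force: [5.4, -0.3, -2.5]
opening: 0.125
t: 17.18
ee_pos: [497.9, 106.9, 107.3]
orientation: [0.001, 0.777, 0.629, 0.001]
contact_force: [9.4, -1.7, -12.2]
opening: 0.123
```

```bash
python3 -m pendant '[[0,0,-1,0,0,0,1],[0,0,-1,0,0,0,1],[0,0,-1,0,0,0,1]]';python3 -m pendant '[[0,0,-0.5,0,0,0,1],[0,0,-0.5,0,0,0,1],[0,0,-0.5,0,0,0,1],[0,0,-0.5,0,0,0,1]]'
```

```text
t: 17.43
ee_pos: [497.9, 106.9, 107.4]
orientation: [0.001, 0.777, 0.629, 0.001]
contact_force: [10.3, -0.5, -16.9]
opening: 0.126
t: 17.77
ee_pos: [497.9, 106.9, 107.5]
orientation: [0.001, 0.777, 0.629, 0.001]
contact_force: [12.2, -1.6, -20.9]
opening: 0.124
```

At 21 N up it has moved only 0.9 mm, so the middle lid is caught. I'll ease off, release and go to the left case.

```bash
python3 -m pendant '[[0,0,2,0,0,0,1],[0,0,3.5,0,0,0,1],[0,0,3.5,0,0,0,-1],[0,0,3.5,0,0,0,-1],[0,0,3.5,0,0,0,-1]]';python3 -m pendant '[[0,0,0,0,0,0,-1],[0,0,0,0,0,0,-1],[0,0,0,0,0,0,-1],[0,0,0,0,0,0,-1]]';python3 -m pendant '[[0,0,-35,0,0,0,-1],[0,0,-70,0,0,0,-1],[0,0,-105,0,0,0,-1],[0,0,-110,0,0,0,-1],[0,0,-110,0,0,0,-1]]';python3 -c "
from h import *
rel(488.5,341,215,1)"
```

```text
t: 18.18
ee_pos: [495.0, 107.4, 105.9]
orientation: [-0.001, 0.777, 0.63, -0.001]
contact_force: [0.2, 1.1, -0.8]
opening: 0.544
t: 18.52
ee_pos: [496.4, 107.2, 106.3]
orientation: [-0.0, 0.777, 0.63, -0.0]
contact_force: [0.4, 0.7, 0.2]
opening: 1.003
t: 18.93
ee_pos: [499.1, 107.4, 219.8]
orientation: [0.002, 0.777, 0.63, 0.003]
contact_force: [-0.1, -0.1, -0.4]
opening: 1.002
shift [226.3 -58.8   4.9] turn [ 0.007 -0.001 -0.226] at [499.1 107.4 219.8] q [ 0.09  0.09 -0.32  1.15  0.    1.87] F [-0.1 -0.1 -0.4] open 1.002
```

```bash
python3 -m pendant '[[36,-9,0,0,0,-0.05,-1],[72,-18,0,0,0,-0.1,-1],[108,-28,0,0,0,-0.15,-1],[145,-37,0,0,0,-0.2,-1],[182,-46,0,0,0,-0.226,-1]]';python3 -m pendant '[[40,-3,10,0,0,0,-1],[40,-3,20,0,0,0,-1],[40,-3,20,0,0,0,-1]]';python3 -c "
from h import *
rel(488.5,341,108,1)"
```

```text
t: 19.35
ee_pos: [487.8, 295.8, 214.1]
orientation: [-0.001, 0.7, 0.714, -0.002]
contact_force: [0.6, -0.8, -0.9]
opening: 0.996
t: 19.6
ee_pos: [482.7, 335.2, 191.9]
orientation: [-0.001, 0.7, 0.714, -0.004]
contact_force: [-0.2, 0.1, -0.3]
opening: 1.004
shift [ 6.   6.4 83.8] turn [-0.006  0.004  0.003] at [482.7 335.2 191.9] q [ 0.5   0.25 -0.18  1.14 -0.    2.05] F [-0.2  0.1 -0.3] open 1.004
```

```bash
python3 -m pendant '[[5,5,0,0,0,0,-1],[5,5,25,0,0,0,-1],[5,5,50,0,0,0,-1],[5,5,80,0,0,0,-1],[5,5,80,0,0,0,-1]]';python3 -m pendant '[[0,0,0,0,0,0,-1],[0,0,0,0,0,0,-1]]';python3 -c "
from h import *
rel(488.5,341,107,1)
a=cams.snapshot('scene')[110:260,370:510]
cv2.imwrite('pics/p10.png',cv2.resize(a,(560,600)))"
```

```text
t: 20.02
ee_pos: [487.0, 336.0, 110.5]
orientation: [-0.002, 0.702, 0.712, -0.005]
contact_force: [-1.7, -0.7, -1.0]
opening: 1.0
t: 20.18
ee_pos: [491.7, 339.3, 117.6]
orientation: [0.0, 0.702, 0.713, 0.001]
contact_force: [1.4, -0.3, -0.1]
opening: 1.001
shift [ 1.8 -3.1 10.6] turn [ 0.001 -0.    -0.002] at [491.7 339.3 117.6] q [ 0.5   0.33 -0.25  0.99 -0.    2.05] F [ 1.4 -0.3 -0.1] open 1.001
```

View pics/p10.png

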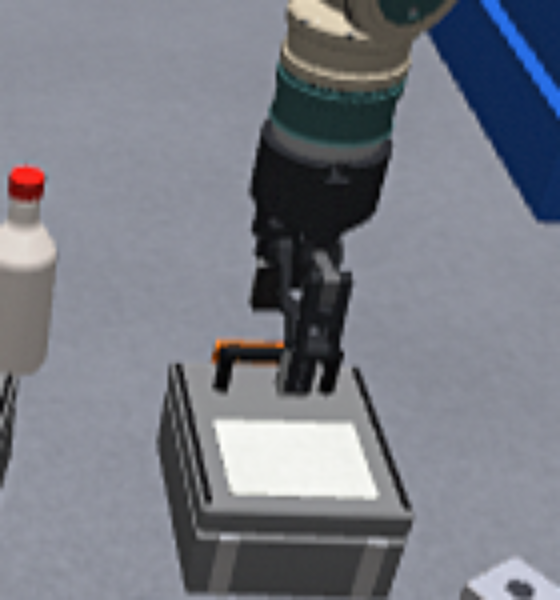

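```bash
python3 -m pendant '[[-3,-3,10,0,0,0,-1],[-3,-3,10,0,0,0,0],[-3,-3,10,0,0,0,1],[-3,-3,10,0,0,0,1],[-3,-3,10,0,0,0,1]]' 30;python3 -m pendant '[[0,0,0,0,0,0,1],[0,0,0,0,0,0,1],[0,0,0,0,0,0,1],[0,0,0,0,0,0,1],[0,0,0,0,0,0,1]]' 30;python3 -m pendant '[[0,0,0,0,0,0,1],[0,0,0,0,0,0,1],[0,0,0,0,0,0,1]]';python3 -m pendant '[[0,0,-1,0,0,0,1],[0,0,-2,0,0,0,1],[0,0,-2,0,0,0,1],[0,0,-2,0,0,0,1]]'
```

```text
t: 20.65
ee_pos: [487.9, 336.9, 106.8]
orientation: [0.0, 0.701, 0.713, 0.0]
contact_force: [-0.2, 0.0, 0.2]
opening: 0.454
t: 21.07
ee_pos: [490.1, 337.0, 106.8]
orientation: [0.002, 0.701, 0.713, 0.002]
contact_force: [4.2, 0.4, -3.3]
opening: 0.128
t: 21.32
ee_pos: [490.1, 337.0, 106.8]
orientation: [0.002, 0.701, 0.713, 0.002]
contact_force: [4.6, -0.8, -2.4]
opening: 0.122
t: 21.65
ee_pos: [490.8, 337.0, 108.6]
orientation: [0.002, 0.701, 0.713, 0.002]
contact_force: [7.3, 0.2, -5.0]
opening: 0.126
```

```bash
python3 -m pendant '[[0,1,-2,0,0,0,1],[0,3,-6,0,0,0,1],[0,5,-10,0,0,0,1],[0,7,-13,0,0,0,1],[0,7,-13,0,0,0,1]]';python3 -m pendant '[[0,2,-3,0,0,0,1],[0,3,-5,0,0,0,1],[0,5,-8,0,0,0,1],[0,5,-8,0,0,0,1]]';python3 -c "
from h import *
a=cams.snapshot('scene')[110:260,370:510]
cv2.imwrite('pics/p11.png',cv2.resize(a,(560,600)))"
```

```text
t: 22.07
ee_pos: [497.1, 337.1, 121.1]
orientation: [0.001, 0.701, 0.713, 0.002]
contact_force: [6.1, 0.2, -8.4]
opening: 0.126
t: 22.4
ee_pos: [501.6, 337.1, 128.5]
orientation: [0.001, 0.701, 0.713, 0.001]
contact_force: [6.5, 1.0, -9.2]
opening: 0.123
```

View pics/p11.png

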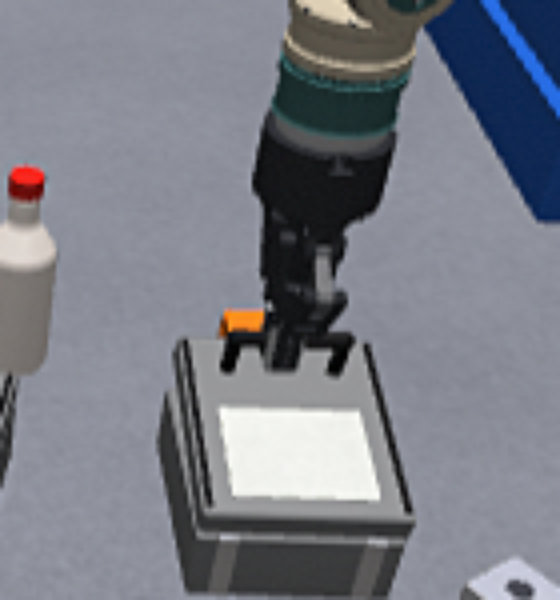

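The left lid was hung up too, and is now raised. I'll lower and release, then turn the gripper 90° for pressing.

```bash
python3 -m pendant '[[0,-2,4,0,0,0,1],[0,-5,8,0,0,0,1],[0,-6,10,0,0,0,1],[0,-6,10,0,0,0,1],[0,-6,10,0,0,0,-1]]';python3 -m pendant '[[0,0,0,0,0,0,-1],[0,0,0,0,0,0,-1],[0,0,0,0,0,0,-1],[0,0,0,0,0,0,-1],[0,0,0,0,0,0,-1]]';python3 -m pendant '[[0,0,-30,0,0,0,-1],[0,0,-60,0,0,0,0],[0,0,-80,0,0,0,1],[0,0,-80,0,0,0,1]]' 40;python3 -m pendant '[[0,-8,0,0,0,-0.12,1],[0,-16,0,0,0,-0.24,1],[0,-24,0,0,0,-0.36,1],[0,-32,0,0,0,-0.48,1],[0,-40,0,0,0,-0.6,1]]';python3 -c "
from h import *
rel(444.5,339,160,91)"
```

```text
t: 22.87
ee_pos: [493.7, 336.9, 119.0]
orientation: [-0.0, 0.701, 0.713, 0.0]
contact_force: [-0.6, 0.8, 1.1]
opening: 0.256
t: 23.28
ee_pos: [493.4, 336.8, 119.4]
orientation: [-0.0, 0.701, 0.713, -0.0]
contact_force: [-0.1, 0.1, -0.1]
opening: 0.956
t: 23.62
ee_pos: [496.6, 338.5, 205.0]
orientation: [0.001, 0.701, 0.713, 0.005]
contact_force: [0.9, -0.1, 0.4]
opening: 0.603
t: 24.03
ee_pos: [452.8, 335.9, 198.6]
orientation: [-0.0, 0.456, 0.89, -0.0]
contact_force: [-0.2, 0.4, -0.6]
opening: 0.002
shift [ 7.4 -4.9 38.6] turn [-0.001 -0.001 -0.965] at [452.8 335.9 198.6] q [ 0.52  0.2  -0.23  1.14  0.    1.47] F [-0.2  0.4 -0.6] open 0.002
```

```bash
python3 -m pendant '[[2,-1,0,0,0,-0.12,1],[5,-3,0,0,0,-0.24,1],[7,-5,0,0,0,-0.36,1],[7,-5,0,0,0,-0.48,1],[7,-5,0,0,0,-0.6,1]]';python3 -m pendant '[[0,0,0,0,0,-0.12,1],[0,0,0,0,0,-0.24,1],[0,0,10,0,0,-0.36,1],[0,0,30,0,0,-0.36,1],[0,0,30,0,0,-0.36,1]]';python3 -c "
from h import *
rel(444.5,339,115,91)
a=cams.snapshot('scene')[110:260,370:510]
cv2.imwrite('pics/p12.png',cv2.resize(a,(560,600)))"
```

```text
t: 24.45
ee_pos: [444.8, 338.8, 198.6]
orientation: [-0.0, 0.173, 0.985, -0.0]
contact_force: [0.4, 0.1, 0.5]
opening: -0.003
t: 24.87
ee_pos: [443.0, 337.5, 165.5]
orientation: [-0.003, -0.003, 1.0, -0.002]
contact_force: [-1.0, -0.9, -1.2]
opening: 0.001
shift [-1.8  1.7 50.5] turn [-0.003 -0.006 -0.011] at [443.  337.5 165.5] q [ 0.53  0.22 -0.28  1.07  0.    0.53] F [-1.  -0.9 -1.2] open 0.001
```

View pics/p12.png

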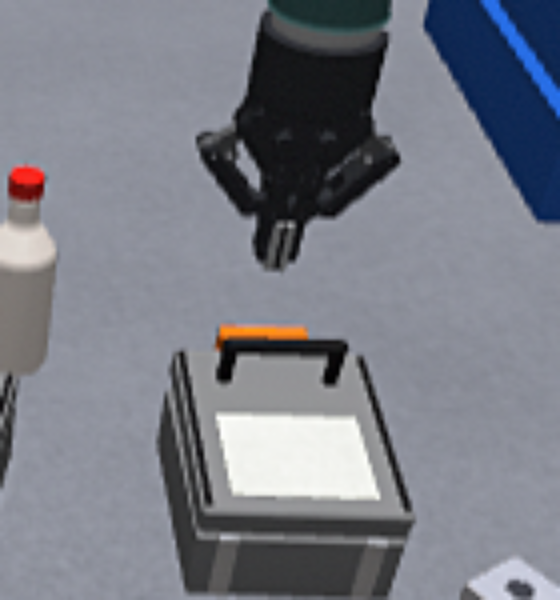

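```bash
python3 -m pendant '[[0,2,20,0,0,0,1],[0,2,35,0,0,0,1],[0,2,48,0,0,0,1],[0,2,48,0,0,0,1],[0,2,48,0,0,0,1]]';python3 -m pendant '[[0,0,3,0,0,0,1],[0,0,6,0,0,0,1],[0,0,9,0,0,0,1],[0,0,12,0,0,0,1],[0,0,12,0,0,0,1]]'
```

```text
t: 25.33
ee_pos: [445.1, 340.7, 121.2]
orientation: [-0.001, -0.003, 1.0, -0.0]
contact_force: [-0.6, -0.4, -0.3]
opening: 0.0
t: 25.75
ee_pos: [445.9, 341.3, 109.9]
orientation: [0.0, -0.003, 1.0, 0.0]
contact_force: [-1.2, -0.6, 6.5]
opening: 0.001
```

```bash
python3 -m pendant '[[0,0,2,0,0,0,1],[0,0,4,0,0,0,1],[0,0,6,0,0,0,1],[0,0,8,0,0,0,1],[0,0,8,0,0,0,1]]';python3 -m pendant '[[0,0,2,0,0,0,1],[0,0,3,0,0,0,1],[0,0,4,0,0,0,1],[0,0,4,0,0,0,1],[0,0,4,0,0,0,1]]'
```

```text
t: 26.17
ee_pos: [445.3, 340.8, 100.8]
orientation: [-0.0, -0.003, 1.0, -0.0]
contact_force: [0.8, 0.4, -0.6]
opening: -0.002
t: 26.58
ee_pos: [445.4, 340.9, 97.1]
orientation: [-0.0, -0.003, 1.0, -0.0]
contact_force: [-0.2, 0.8, -0.6]
opening: 0.0
```

```bash
python3 -m pendant '[[0,0,1,0,0,0,1],[0,0,2,0,0,0,1],[0,0,2,0,0,0,1]]';python3 -m pendant '[[0,0,0.5,0,0,0,1],[0,0,1,0,0,0,1],[0,0,1,0,0,0,1]]'
```

```text
t: 26.83
ee_pos: [445.7, 341.1, 96.1]
orientation: [0.0, -0.003, 1.0, 0.0]
contact_force: [-1.1, -0.4, 4.6]
opening: -0.002
t: 27.08
ee_pos: [445.7, 341.1, 96.0]
orientation: [0.0, -0.003, 1.0, 0.0]
contact_force: [-2.5, -1.9, 10.1]
opening: -0.0
```

```bash
python3 -m pendant '[[0,0,1,0,0,0,1],[0,0,1.5,0,0,0,1],[0,0,1.5,0,0,0,1]]';python3 -m pendant '[[0,0,-30,0,0,0,1],[0,0,-65,0,0,0,1],[0,0,-100,0,0,0,1],[0,0,-120,0,0,0,1],[0,0,-120,0,0,0,1]]';python3 -c "
from h import *
rel(494.5,-178,220,98)
a=cams.snapshot('scene')[110:260,370:510]
cv2.imwrite('pics/p13.png',cv2.resize(a,(560,600)))"
```

```text
t: 27.33
ee_pos: [445.7, 341.1, 95.9]
orientation: [0.0, -0.003, 1.0, 0.0]
contact_force: [-5.7, -2.2, 18.8]
opening: 0.0
t: 27.75
ee_pos: [448.8, 343.0, 218.8]
orientation: [0.005, -0.003, 1.0, 0.003]
contact_force: [0.6, 0.3, 0.6]
opening: 0.001
shift [ -42.5 -521.2   -3.7] turn [ 0.005  0.01  -0.133] at [448.8 343.  218.8] q [ 0.54  0.18 -0.21  1.16 -0.    0.53] F [0.6 0.3 0.6] open 0.001
```

View pics/p13.png

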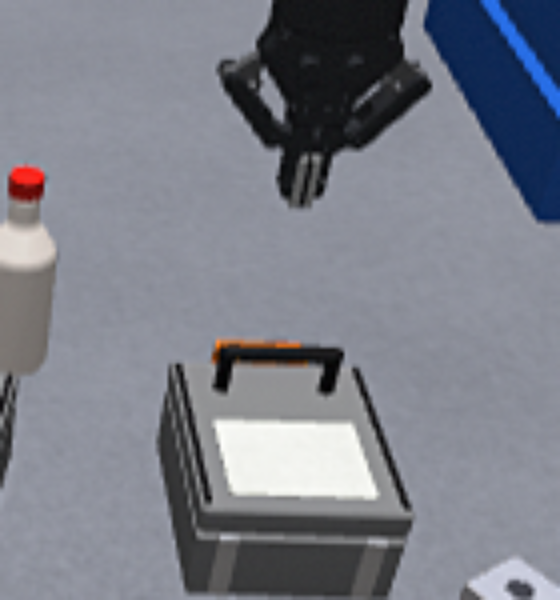

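The left lid is flush. On to the right case.

```bash
python3 -m pendant '[[-3,-37,0,0,0,-0.03,1],[-6,-74,0,0,0,-0.06,1],[-9,-111,0,0,0,-0.1,1],[-12,-148,0,0,0,-0.13,1],[-15,-185,0,0,0,-0.13,1]]';python3 -m pendant '[[0,-37,0,0,0,0,1],[0,-74,0,0,0,0,1],[0,-111,0,0,0,0,1],[0,-148,0,0,0,0,1],[0,-185,0,0,0,0,1]]';python3 -m pendant '[[0,-30,0,0,0,0,1],[0,-60,0,0,0,0,1],[0,-90,0,0,0,0,1],[0,-120,0,0,0,0,1],[0,-130,0,0,0,0,1]]';python3 -c "
from h import *
rel(494.5,-178,220,98)"
```

```text
t: 28.22
ee_pos: [460.2, 154.4, 210.9]
orientation: [-0.001, -0.069, 0.998, -0.0]
contact_force: [0.2, 0.1, -0.0]
opening: -0.003
t: 28.63
ee_pos: [485.5, -28.8, 211.0]
orientation: [-0.001, -0.068, 0.998, 0.0]
contact_force: [0.8, -0.4, 0.1]
opening: -0.0
t: 29.05
ee_pos: [504.2, -159.2, 211.0]
orientation: [-0.001, -0.066, 0.998, -0.0]
contact_force: [0.7, -0.6, -0.1]
opening: 0.0
shift [ 12.1 -17.3  -8.9] turn [-0.    -0.002 -0.007] at [ 504.2 -159.2  211. ] q [-0.43  0.13 -0.29  1.15 -0.   -0.56] F [ 0.7 -0.6 -0.1] open 0.0
```

```bash
python3 -m pendant '[[11,-16,0,0,0,0,1],[11,-16,20,0,0,0,1],[11,-16,55,0,0,0,1],[11,-16,90,0,0,0,1],[11,-16,90,0,0,0,1]]';python3 -m pendant '[[0,0,0,0,0,0,1]]';python3 -c "
from h import *
rel(495,-178,110,98)
a=cams.snapshot('scene')[110:260,190:330]
cv2.imwrite('pics/p14.png',cv2.resize(a,(560,600)))"
```

```text
t: 29.47
ee_pos: [489.3, -170.0, 115.2]
orientation: [-0.007, -0.068, 0.998, 0.004]
contact_force: [-0.8, -0.0, 0.1]
opening: -0.004
t: 29.55
ee_pos: [492.7, -171.5, 120.1]
orientation: [-0.003, -0.068, 0.998, 0.002]
contact_force: [0.2, 0.2, 0.7]
opening: 0.001
shift [-1.4 -6.8 10. ] turn [ 0.005 -0.006 -0.003] at [ 492.7 -171.5  120.1] q [-0.46  0.21 -0.41  0.96  0.   -0.6 ] F [0.2 0.2 0.7] open 0.001
```

View pics/p14.png

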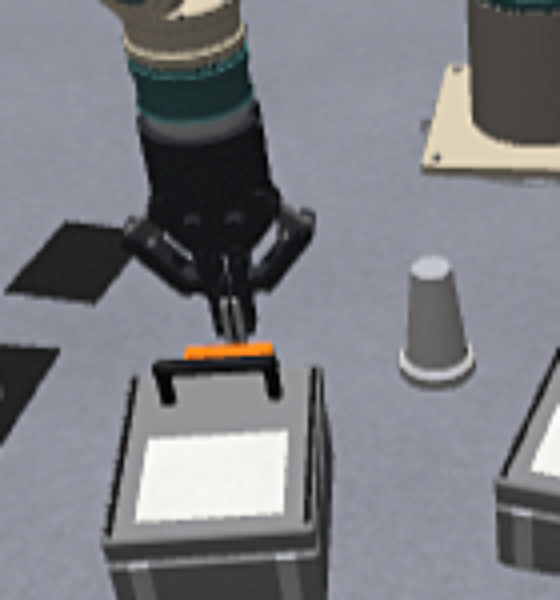

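The shut tips are over the middle of the orange cover. Pressing.

```bash
python3 -m pendant '[[0,-1,0,0,0,0,1],[0,-1,3,0,0,0,1],[0,-1,6,0,0,0,1],[0,-1,9,0,0,0,1],[0,-1,12,0,0,0,1]]';python3 -m pendant '[[0,0,2,0,0,0,1],[0,0,4,0,0,0,1],[0,0,6,0,0,0,1],[0,0,8,0,0,0,1],[0,0,8,0,0,0,1]]';python3 -m pendant '[[0,0,2,0,0,0,1],[0,0,4,0,0,0,1],[0,0,4,0,0,0,1]]'
```

```text
t: 30.02
ee_pos: [496.3, -174.5, 111.3]
orientation: [0.001, -0.068, 0.998, -0.0]
contact_force: [0.7, 0.7, 0.5]
opening: 0.003
t: 30.43
ee_pos: [495.6, -174.2, 102.4]
orientation: [-0.0, -0.068, 0.998, 0.0]
contact_force: [-0.3, -0.7, -0.2]
opening: -0.002
t: 30.68
ee_pos: [495.5, -174.1, 98.1]
orientation: [-0.0, -0.068, 0.998, 0.0]
contact_force: [-0.0, 0.0, 0.8]
opening: 0.001
```

```bash
python3 -m pendant '[[0,0,1,0,0,0,1],[0,0,2,0,0,0,1],[0,0,2,0,0,0,1]]';python3 -m pendant '[[0,0,1,0,0,0,1],[0,0,2,0,0,0,1],[0,0,2,0,0,0,1]]'
```

```text
t: 30.93
ee_pos: [495.7, -174.3, 96.6]
orientation: [-0.0, -0.068, 0.998, 0.0]
contact_force: [0.8, -0.8, -0.1]
opening: 0.002
t: 31.18
ee_pos: [496.0, -174.4, 96.0]
orientation: [0.0, -0.068, 0.998, -0.0]
contact_force: [-3.3, 1.0, 7.8]
opening: 0.002
```

```bash
python3 -m pendant '[[0,0,1,0,0,0,1],[0,0,2,0,0,0,1],[0,0,2,0,0,0,1]]';python3 -m pendant '[[0,0,-30,0,0,0,1],[0,0,-65,0,0,0,1],[0,0,-100,0,0,0,0],[0,0,-120,0,0,0,-1],[0,0,-120,0,0,0,-1]]';python3 -m pendant '[[-5,0,0,0,0,0.12,-1],[-10,0,0,0,0,0.24,-1],[-15,0,0,0,0,0.36,-1],[-20,0,0,0,0,0.48,-1],[-25,0,0,0,0,0.6,-1]]';python3 -c "
from h import *
rel(538,-168,190,8)
a=cams.snapshot('scene')[110:260,190:330]
cv2.imwrite('pics/p15.png',cv2.resize(a,(560,600)))"
```

```text
t: 31.43
ee_pos: [496.0, -174.5, 95.9]
orientation: [0.0, -0.068, 0.998, -0.0]
contact_force: [-6.4, 3.1, 20.5]
opening: 0.003
t: 31.85
ee_pos: [499.4, -176.0, 218.8]
orientation: [0.005, -0.068, 0.998, -0.003]
contact_force: [0.8, -0.2, -0.8]
opening: 0.42
t: 32.27
ee_pos: [520.3, -170.7, 211.8]
orientation: [-0.001, 0.233, 0.973, 0.0]
contact_force: [-0.4, 0.9, -0.1]
opening: 0.998
shift [-14.6  10.4  21.8] turn [-0.001 -0.001  0.961] at [ 520.3 -170.7  211.8] q [-0.44  0.16 -0.25  1.16  0.    0.03] F [-0.4  0.9 -0.1] open 0.998
```

View pics/p15.png

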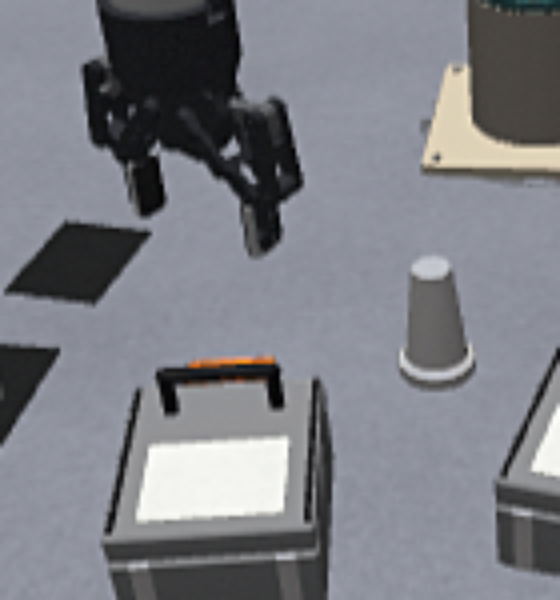

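Flush as well. I'll confirm both with a tug, starting here.

```bash
python3 -m pendant '[[-5,3,0,0,0,0.12,-1],[-10,6,0,0,0,0.24,-1],[-15,10,0,0,0,0.36,-1],[-15,10,0,0,0,0.48,-1],[-15,10,0,0,0,0.6,-1]]';python3 -m pendant '[[0,0,0,0,0,0.12,-1],[0,0,0,0,0,0.24,-1],[0,0,15,0,0,0.36,-1],[0,0,15,0,0,0.36,-1],[0,0,15,0,0,0.36,-1]]';python3 -c "
from h import *
rel(538,-168,108,8)"
```

```text
t: 32.73
ee_pos: [538.2, -168.5, 211.9]
orientation: [-0.001, 0.508, 0.861, -0.0]
contact_force: [0.8, -0.2, 0.2]
opening: 1.001
t: 33.15
ee_pos: [537.2, -168.2, 196.4]
orientation: [-0.002, 0.652, 0.759, -0.0]
contact_force: [0.1, -0.5, -0.1]
opening: 0.998
shift [-0.1  1.1 88.4] turn [-0.003 -0.002  0.012] at [ 537.2 -168.2  196.4] q [-0.42  0.2  -0.24  1.13  0.    1.  ] F [ 0.1 -0.5 -0.1] open 0.998
```

```bash
python3 -m pendant '[[0,0,20,0,0,0.01,-1],[0,0,45,0,0,0.01,-1],[0,0,70,0,0,0.01,-1],[0,0,85,0,0,0.01,-1],[0,0,85,0,0,0.01,0]]' 30;python3 -m pendant '[[0,0,0,0,0,0,0],[0,0,0,0,0,0,0],[0,0,0,0,0,0,0]]' 30;python3 -c "
from h import *
rel(538,-168,107.5,8)"
```

```text
t: 33.57
ee_pos: [535.5, -167.5, 109.3]
orientation: [-0.004, 0.656, 0.755, -0.001]
contact_force: [-1.2, 0.2, -1.4]
opening: 0.884
t: 33.82
ee_pos: [539.9, -169.4, 114.7]
orientation: [0.002, 0.657, 0.754, 0.0]
contact_force: [0.1, 0.5, -0.3]
opening: 0.501
shift [ 1.6 -1.7  7.2] turn [ 0.003  0.002 -0.002] at [ 539.9 -169.4  114.7] q [-0.42  0.28 -0.33  0.96 -0.    1.01] F [ 0.1  0.5 -0.3] open 0.501
```

```bash
python3 -m pendant '[[0,-1,7,0,0,0,0],[0,-1,7,0,0,0,1],[0,-1,7,0,0,0,1],[0,-1,7,0,0,0,1],[0,-1,7,0,0,0,1]]' 30;python3 -m pendant '[[0,0,0,0,0,0,1],[0,0,0,0,0,0,1],[0,0,0,0,0,0,1]]';python3 -m pendant '[[0,0,-1,0,0,0,1],[0,0,-2,0,0,0,1],[0,0,-2,0,0,0,1],[0,0,-2,0,0,0,1]]';python3 -m pendant '[[0,0,-1,0,0,0,1],[0,0,-1,0,0,0,1],[0,0,-1,0,0,0,1]]'
```

```text
t: 34.23
ee_pos: [538.6, -168.7, 106.1]
orientation: [0.001, 0.657, 0.754, 0.001]
contact_force: [3.5, 0.2, -1.6]
opening: 0.123
t: 34.48
ee_pos: [538.6, -168.7, 106.1]
orientation: [0.001, 0.657, 0.754, 0.001]
contact_force: [5.3, 2.5, -1.3]
opening: 0.125
t: 34.82
ee_pos: [538.8, -168.6, 106.7]
orientation: [0.001, 0.657, 0.754, 0.001]
contact_force: [9.3, 1.1, -10.6]
opening: 0.13
t: 35.07
ee_pos: [538.9, -168.6, 106.9]
orientation: [0.001, 0.657, 0.754, 0.001]
contact_force: [10.7, -0.1, -16.2]
opening: 0.131
```

At 16 N up it moves only 0.8 mm, so it is caught now. I'll release and check the left case the same way.

```bash
python3 -m pendant '[[0,0,2,0,0,0,1],[0,0,3,0,0,0,1],[0,0,3,0,0,0,-1],[0,0,3,0,0,0,-1],[0,0,3,0,0,0,-1]]';python3 -m pendant '[[0,0,0,0,0,0,-1],[0,0,0,0,0,0,-1],[0,0,0,0,0,0,-1],[0,0,0,0,0,0,-1]]';python3 -m pendant '[[0,0,-35,0,0,0,-1],[0,0,-70,0,0,0,-1],[0,0,-105,0,0,0,-1],[0,0,-115,0,0,0,-1],[0,0,-115,0,0,0,-1]]';python3 -c "
from h import *
rel(488.5,337,215,1)"
```

```text
t: 35.48
ee_pos: [536.4, -169.0, 105.6]
orientation: [-0.001, 0.657, 0.754, -0.001]
contact_force: [-0.3, -0.4, 1.0]
opening: 0.547
t: 35.82
ee_pos: [537.3, -168.9, 105.8]
orientation: [-0.0, 0.657, 0.754, -0.0]
contact_force: [-0.3, 0.8, 0.8]
opening: 1.001
t: 36.23
ee_pos: [540.1, -170.1, 225.2]
orientation: [0.004, 0.657, 0.754, 0.001]
contact_force: [0.7, -0.2, -0.2]
opening: 1.0
shift [509.4  18.    8. ] turn [0.007 0.004 0.12 ] at [ 540.1 -170.1  225.2] q [-0.42  0.18 -0.2   1.18 -0.    1.01] F [ 0.7 -0.2 -0.2] open 1.0
```

```bash
python3 -m pendant '[[36,1,0,0,0,0.03,-1],[72,2,0,0,0,0.06,-1],[108,4,0,0,0,0.09,-1],[144,5,0,0,0,0.12,-1],[180,6,0,0,0,0.12,-1]]';python3 -m pendant '[[36,-3,0,0,0,0,-1],[72,-6,0,0,0,0,-1],[108,-9,0,0,0,0,-1],[144,-12,0,0,0,0,-1],[180,-15,0,0,0,0,-1]]';python3 -m pendant '[[36,-3,0,0,0,0,-1],[72,-6,0,0,0,0,-1],[108,-9,0,0,0,0,-1],[140,-9,0,0,0,0,-1],[140,-9,0,0,0,0,-1]]';python3 -c "
from h import *
rel(488.5,337,180,1)"
```

```text
t: 36.65
ee_pos: [517.0, 11.8, 218.6]
orientation: [-0.001, 0.702, 0.712, -0.001]
contact_force: [0.9, -0.1, 0.8]
opening: 1.003
t: 37.07
ee_pos: [498.9, 191.3, 218.5]
orientation: [-0.001, 0.701, 0.713, -0.002]
contact_force: [0.2, 0.3, 0.0]
opening: 1.002
t: 37.48
ee_pos: [488.0, 334.3, 218.4]
orientation: [-0.001, 0.699, 0.715, -0.0]
contact_force: [0.5, -0.3, -0.1]
opening: 1.002
shift [ 2.7  0.6 38.4] turn [-0.002 -0.001  0.005] at [488.  334.3 218.4] q [ 0.49  0.24 -0.15  1.19  0.    2.04] F [ 0.5 -0.3 -0.1] open 1.002
```

```bash
python3 -m pendant '[[3,0,30,0,0,0,-1],[3,0,60,0,0,0,-1],[3,0,85,0,0,0,-1],[3,0,106,0,0,0,-1],[3,0,106,0,0,0,-1]]';python3 -m pendant '[[0,0,0,0,0,0,-1],[0,0,0,0,0,0,-1]]';python3 -c "
from h import *
rel(488.5,337,107,1)"
```

```text
t: 37.9
ee_pos: [484.3, 329.6, 107.8]
orientation: [-0.002, 0.701, 0.713, -0.006]
contact_force: [-1.1, -0.0, -0.3]
opening: 0.999
t: 38.07
ee_pos: [489.6, 332.5, 115.0]
orientation: [0.0, 0.701, 0.713, -0.0]
contact_force: [-0.0, -0.5, -0.3]
opening: 1.003
shift [ 4.5 -1.   8. ] turn [-0.     0.    -0.001] at [489.6 332.5 115. ] q [ 0.49  0.32 -0.27  0.98 -0.    2.04] F [-0.  -0.5 -0.3] open 1.003
```

```bash
python3 -m pendant '[[4,0,7,0,0,0,-1],[4,0,7,0,0,0,0],[4,0,7,0,0,0,1],[4,0,7,0,0,0,1],[4,0,7,0,0,0,1]]' 30;python3 -m pendant '[[0,0,0,0,0,0,1],[0,0,0,0,0,0,1],[0,0,0,0,0,0,1],[0,0,0,0,0,0,1],[0,0,0,0,0,0,1]]';python3 -m pendant '[[0,0,-1,0,0,0,1],[0,0,-2,0,0,0,1],[0,0,-2,0,0,0,1],[0,0,-2,0,0,0,1]]';python3 -m pendant '[[0,0,-1,0,0,0,1],[0,0,-1,0,0,0,1],[0,0,-1,0,0,0,1]]'
```

```text
t: 38.48
ee_pos: [489.6, 337.0, 108.4]
orientation: [0.0, 0.701, 0.713, 0.0]
contact_force: [-0.1, -0.1, -0.7]
opening: 0.455
t: 38.9
ee_pos: [490.2, 336.9, 108.2]
orientation: [0.001, 0.701, 0.713, 0.001]
contact_force: [2.1, 0.5, -0.0]
opening: 0.126
t: 39.23
ee_pos: [490.4, 336.9, 108.9]
orientation: [0.001, 0.701, 0.713, 0.001]
contact_force: [6.0, 1.0, -8.0]
opening: 0.123
t: 39.48
ee_pos: [490.4, 336.9, 109.0]
orientation: [0.001, 0.701, 0.713, 0.001]
contact_force: [8.3, 1.8, -12.3]
opening: 0.127
```

Caught too (12 N for 0.8 mm). I'll release, back away and take a last look.

```bash
python3 -m pendant '[[0,0,2,0,0,0,1],[0,0,3,0,0,0,1],[0,0,3,0,0,0,-1],[0,0,3,0,0,0,-1],[0,0,3,0,0,0,-1]]';python3 -m pendant '[[0,0,0,0,0,0,-1],[0,0,0,0,0,0,-1],[0,0,0,0,0,0,-1],[0,0,0,0,0,0,-1]]';python3 -m pendant '[[0,0,-35,0,0,0,-1],[0,0,-70,0,0,0,-1],[0,0,-105,0,0,0,-1],[0,0,-125,0,0,0,-1],[0,0,-125,0,0,0,-1]]';python3 -m pendant '[[35,0,0,0,0,0,-1],[70,0,0,0,0,0,-1],[105,-10,0,0,0,0,-1],[140,-20,0,0,0,0,-1],[175,-30,0,0,0,0,-1]]';python3 -m pendant '[[0,0,0,0,0,0,-1],[0,0,0,0,0,0,-1],[0,0,0,0,0,0,-1]]';python3 - <<'E'
from h import *
s=cams.snapshot('scene');cv2.imwrite('pics/end.png',s)
t=cams.snapshot('top');cv2.imwrite('pics/endt.png',t)
cv2.imwrite('pics/endc.png',cv2.resize(s[140:310,130:490],None,fx=2.2,fy=2.2))
h=cv2.cvtColor(t,cv2.COLOR_BGR2HSV);H,S,V=cv2.split(h)
m=np.zeros(V.shape,bool);m[190:240,422:460]=1;m&=(V>100)
ys,xs=np.nonzero(m);print("block",cast("top",(xs.mean(),ys.mean()),44),m.sum())
print(arm.state()["t"])
E
```

```text
t: 39.9
ee_pos: [488.2, 336.7, 107.5]
orientation: [-0.001, 0.701, 0.713, -0.001]
contact_force: [0.5, -0.7, -0.1]
opening: 0.545
t: 40.23
ee_pos: [489.1, 336.8, 107.8]
orientation: [-0.0, 0.701, 0.713, -0.0]
contact_force: [0.9, 0.4, -0.7]
opening: 1.003
t: 40.65
ee_pos: [492.5, 338.6, 239.3]
orientation: [0.002, 0.701, 0.713, 0.005]
contact_force: [-0.3, 0.2, 0.3]
opening: 0.998
t: 41.07
ee_pos: [455.5, 512.3, 231.6]
orientation: [-0.0, 0.701, 0.713, -0.001]
contact_force: [-0.4, 0.1, 0.4]
opening: 0.997
t: 41.32
ee_pos: [455.8, 510.8, 231.7]
orientation: [0.0, 0.701, 0.713, -0.001]
contact_force: [0.3, 0.8, -0.4]
opening: 1.0
block [[ 462.03428465 -419.59950337   44.        ]] 600
41.4167
```

View pics/endc.png

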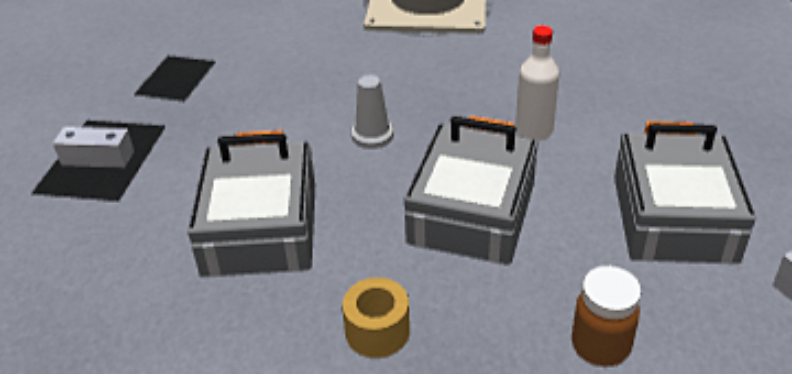

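View pics/endt.png

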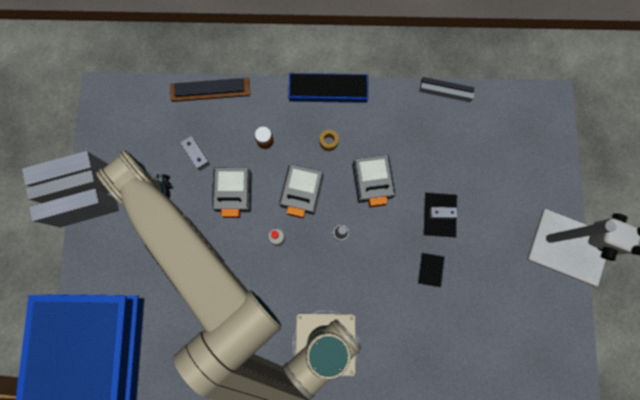

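```bash
python3 -c "
from cell import arm
print(arm.job_done())"
```

```text
the job is handed in; nothing more can be done
None
```

The job is handed in at about 41 s. The block is on the mat and all three lids are flush and caught. I saw no verdict, as handing in doesn't report one.

- **Block:** I took the small aluminium block off the left lid and set it flat on the 160 x 120 mm mat. The last top view puts its centre at (462, -420) mm and the mat's at (462, -416) mm.
- **Right and left lids:** Both came up when tugged, at about 5 N. I raised each roughly 0.18 rad, let it sink onto its catch, and pressed it home at the orange cover, with up to about 20 N, until it stopped at lid height. When tugged again, the right gave 0.8 mm at 16 N and the left 0.8 mm at 12 N, so both are caught.
- **Middle lid:** It gave only 0.9 mm at 21 N, so it was already caught and I left it alone.
- **Last pictures:** All lids are flush, and the bottle, mandrel, jar and bush stand where they were. The gripper is clear of everything, with no force on it beyond noise.
- **Less certain:** Right after moves, the TCP reading wandered by 5 to 7 mm until it settled. On the right case, no snap force showed in the readings while I pressed, so I relied on the repeat tug there.

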